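# Riddle the tumbling beads out of printed parts and book the batch on the keys

### The arm

A 6-joint arm with a two-finger parallel gripper is mounted at the origin on a cart in front of the work surface, level with it; the furniture and walls round the work are solid. World frame = base frame: x ahead of the robot, y to its left, z up, the work surface at z = 0. Lengths are in m, angles in rad, forces in N, time in s.
With the tool pointing down it reaches from about 0.425 to 0.95 m from the base axis. Payload 3.5 kg.
Tool frame: the origin (TCP) lies midway between the tips of the shut fingers; the grasp point (between the pads) lies 19 mm behind it; z points along the fingers, y is the direction in which the jaws open and shut (so a half turn about z gives the same grasp; the last joint's range is limited). The gripper opens to 85 mm and grips with 20 to 120 N. Pads are 22 mm wide; open, the fingers measure 114 mm over their backs; the gripper's body (76 mm by 85 mm) begins 54 mm behind the grasp point. The pads swing forward as they close: fully open they stand 13 mm farther back than shut.
Start: joints at [-1.359, 0.286, 1.577, -0, 1.279, -0.15], TCP at [0.239, -0.631, 0.231] pointing down, gripper open.
Joint ranges: [-2.77, 2.77], [-0.9, 2.22], [0.21, 2.48], [-1.53, 4.67], [0.24, 2.81], [-2.84, 2.84]. Speed limits (rad/s): [2.79, 2.79, 3.14, 3.14, 3.14, 3.14].

### API

Orientations are given as a unit quaternion [w, x, y, z].
In Python, from cell import arm gives the robot as it stands. The module is installed in compiled form; this text tells all that it offers.
- The arm moves only by the shell command python3 -m jog 'ROWS' [FORCE]. ROWS is text: rows parted by semicolons, each of 7 numbers parted by spaces: the shift along the tool's x, y, z in mm, then the turn, a rotation vector about the tool's x, y, z in rad, then the opening, from -1 (shut) to 1 (fully open). A call has 1 to 8 rows; each row shifts and turns the commanded pose from where the row before left it, along the tool's axes as they then stand; what a row does not reach is not made up. A row lasts 1/10 s, in which the tool goes at most 50 mm and 8.59 degrees, less where a joint would pass 70% of its speed; a pose out of reach is approached as far as the arm can. A call is refused whole if a number of a shift passes 50 or a number of a turn 0.15, either way. A call with a gripper value outside its range is refused whole. The fingers move at their own pace and stop on an object; FORCE is the grip in N (left out, the last holds). Time passes only in rows, so rows that do not move let the fingers close. It gives the time, the measured TCP pose, the force and the opening at its end, in the units of the state.
- arm.sense(): the state, without advancing time (a new reading comes with each control period).
- arm.get_image(name): name is "side" or "top" or "wrist"; returns a dict with "pixels" (400x640x3 uint8, blue, green, red), "depth" (400x640 float32, m along the optical axis (not along the pixel's ray), 0 where there is no reading), "fx", "fy", "cx", "cy" (pixels), "k1" (the pictures are not rectified: a ray, as slopes to the right and down, at radius r is drawn at 1 + k1 r^2 times it, then the intrinsics apply), "rvec" (rotation vector, rad) and "tvec" (3), from world to camera coordinates, as OpenCV has them. Camera axes: x right, y down, z forward; pixel columns grow to the right and rows downward; lengths in m; the calibration is good to about 2 mm. A picture is of the moment at which its call begins.
- arm.close_job(): hands the job in, once; it reports no verdict.
The state is a dict: "clock": time; "joint_positions": joint angles; "joint_vel": joint speeds; "tau": joint torques, N m; "ee_pos": TCP position; "tool_rot": TCP orientation; "wrist_force": force on the tool from outside, world axes, zero at the start; "moment": the same for the moment, N m; "grip_width": opening from 0.0 (shut) to 1.0 (fully open).
Only numpy, scipy, OpenCV 4.12 (cv2) and the standard library are available. Lean on these libraries where they do the work, as an engineer would, in place of code of your own. Each camera call takes 0.05 s, during which the arm holds its last target. There are 200 camera calls.

### The job

Open the batch on the grey console by pressing the blue key, then the yellow; then lift the steel sieve basket over the white catch tray and shake or rock it until all the blue beads have dropped through its slots into the tray with the printed parts still in the basket, and tip the parts over its open lip into the orange bin. Stand the empty basket back upright in the middle of its black mat, let go, and close the batch: green key, then yellow, then blue. Press keys one at a time, fully down, for about half a second each, never the red one; leave the glass beaker alone, and tray and bin standing on the bench.

Things in the scene. Friction and masses are not known exactly. Their poses are not given: they have to be found in the camera images.
- basket: Open steel sieve basket, loose, 0.24-0.39 kg, 211 x 138 x 60 mm. Origin: centre of underside; z up, -x to its open pouring end (away from the robot at the start), y across. Floor top z = 11 mm: three bars 14 mm wide along x at y = -36, 0, 36, four slots 22 mm wide between them and the walls (y = +-65); rods cross under it at x = +-28, +-83. Flat floor x = -85..85; closed wall at x = 87.
- basket_grip (a point): Centre of the black grip bar over the basket, (0, 0, 120 mm) in its frame. Bar along y, 138 mm long, 14 mm thick, 30 mm deep, leaning 25 degrees: flat gripping faces look along +-(cos 25, 0, -sin 25) of the basket, the gripper best comes down along (-sin 25, 0, -cos 25). 45 mm free height below it down to the wall tops; 18 mm wide uprights only at its ends, y = +-69.
- basket_lip (a point): Middle of the pouring lip's edge, (-119, 0, 22 mm) in the basket frame: at this end there is no wall, the floor slopes up 18 degrees from x = -85. Parts (friction 0.5 to 0.7) slide out over it when this end is tipped down about 60 to 75 degrees.
- rest_mat: Black rubber mat, fixed, 225 (x) x 150 (y) x 4 mm, the basket's place. Origin: centre of its underside, on the bench.
- catch_tray: White open tray, loose, 240 (x) x 175 (y) x 50 mm high, wall and floor 4 mm. Origin: centre of its underside, on the bench; z up. Starts empty.
- parts_bin: Orange open bin, loose, 205 (x) x 170 (y) x 80 mm high, wall and floor 4 mm. Origin: centre of its underside, on the bench; z up. Starts empty. Mat, tray and bin stand side by side about 210 mm apart in any order.
- valve: Dark grey printed valve body 36 (x) x 117 (y) x 42 mm: block 36 x 60 x 34 mm in the middle, with stubs along y. Origin: centre of underside. Starts in the basket; only 2 to 4 of the four printed parts are there at any start (None if absent)
- gear: Orange printed gear, 61 mm across, rim 9 mm thick, hub 19 mm high. Origin: centre of underside, z along its axis. Starts flat in the basket; only 2 to 4 of the four printed parts are there at any start (None if absent)
- bracket_a: Light grey printed angle bracket 50 (x) x 30 (y) x 45 mm: 6 mm base plate, and a 6 mm upright plate at x = -25..-19. Origin: centre of underside of the base plate. Starts in the basket; only 2 to 4 of the four printed parts are there at any start (None if absent)
- bracket_b: Second bracket, same as bracket_a; only 2 to 4 of the four printed parts are there at any start (None if absent)
- bead_0: Blue ceramic tumbling bead, ball of 16 mm diameter, origin at its centre. Starts on a bar of the basket floor and stays there until the basket is tilted sideways (about its x axis) over about 10 degrees or accelerated along its y over about 1.5 m/s^2, then rolls into a slot and drops; 3 to 5 of the five beads are there at any start (None if absent)
- bead_1: Blue ceramic tumbling bead, ball of 16 mm diameter, origin at its centre. Starts on a bar of the basket floor and stays there until the basket is tilted sideways (about its x axis) over about 10 degrees or accelerated along its y over about 1.5 m/s^2, then rolls into a slot and drops; 3 to 5 of the five beads are there at any start (None if absent)
- bead_2: Blue ceramic tumbling bead, ball of 16 mm diameter, origin at its centre. Starts on a bar of the basket floor and stays there until the basket is tilted sideways (about its x axis) over about 10 degrees or accelerated along its y over about 1.5 m/s^2, then rolls into a slot and drops; 3 to 5 of the five beads are there at any start (None if absent)
- bead_3: Blue ceramic tumbling bead, ball of 16 mm diameter, origin at its centre. Starts on a bar of the basket floor and stays there until the basket is tilted sideways (about its x axis) over about 10 degrees or accelerated along its y over about 1.5 m/s^2, then rolls into a slot and drops; 3 to 5 of the five beads are there at any start (None if absent)
- bead_4: Blue ceramic tumbling bead, ball of 16 mm diameter, origin at its centre. Starts on a bar of the basket floor and stays there until the basket is tilted sideways (about its x axis) over about 10 degrees or accelerated along its y over about 1.5 m/s^2, then rolls into a slot and drops; 3 to 5 of the five beads are there at any start (None if absent)
- key_red (a joint): Travel of the red spring key: 0 up, 0.006 m fully down (4 N), springs back when let go; never to be pressed
- key_yellow (a joint): Travel of the yellow spring key: 0 up, 0.006 m fully down (4 N), springs back when let go; counts as pressed beyond 0.004
- key_green (a joint): Travel of the green spring key: 0 up, 0.006 m fully down (4 N), springs back when let go; counts as pressed beyond 0.004
- key_blue (a joint): Travel of the blue spring key: 0 up, 0.006 m fully down (4 N), springs back when let go; counts as pressed beyond 0.004
- key_red_top (a point): Centre of the top of the red key (28 mm diameter, about 52 mm above the bench, pushed straight down). The four keys stand in a row along y, 50 mm apart, colours in any order, on a fixed grey console 75 x 215 x 30 mm high behind the trays
- key_yellow_top (a point): Centre of the top of the yellow key (28 mm diameter, about 52 mm above the bench, pushed straight down). The four keys stand in a row along y, 50 mm apart, colours in any order, on a fixed grey console 75 x 215 x 30 mm high behind the trays
- key_green_top (a point): Centre of the top of the green key (28 mm diameter, about 52 mm above the bench, pushed straight down). The four keys stand in a row along y, 50 mm apart, colours in any order, on a fixed grey console 75 x 215 x 30 mm high behind the trays
- key_blue_top (a point): Centre of the top of the blue key (28 mm diameter, about 52 mm above the bench, pushed straight down). The four keys stand in a row along y, 50 mm apart, colours in any order, on a fixed grey console 75 x 215 x 30 mm high behind the trays
- beaker: Empty glass beaker 73 x 76 x 86 mm, loose, on the bench left of the trays; leave it alone. Origin: centre of its underside.

How it is judged:
By the outcome, as a careful person would: the job done as asked, in the order asked, and still so for the second after the job is handed in, with the robot touching nothing.
Of valve, gear, bracket_a, bracket_b only 2 to 4 are there at a start; the rules pass over those that are not, and their reading is None.
Of bead_0, bead_1, bead_2, bead_3, bead_4 only 3 to 5 are there at a start; the rules pass over those that are not, and their reading is None.
At some moment in a run one of parts_bin, catch_tray may be knocked a few centimetres aside while the robot is not near it.
It also fails if it takes over 176 s, if anything falls off the work surface, if the arm or the gripper's body presses on something with over 40 N, if the wrist force passes 120 N, or if a joint passes its speed limit or range.

## Working session

There is one attempt and no reset: what is moved stays moved. The work goes in short steps, Python scripts to look and compute and a shell command to move; the robot and the scene stay as the last step left them, time stands still between calls to the robot, and variables do not carry over. Pictures are saved under pics/ and viewed, about 12 in all and at most 16, crops included, and the job is handed in when it is done.

```bash
mkdir -p pics; cat > h.py <<'E'
import numpy as np, cv2
from scipy.spatial.transform import Rotation as R
from cell import arm
def img(name,save=None):
    d=arm.get_image(name)
    if save: cv2.imwrite('pics/'+save,d['pixels'])
    return d
def cam(d):
    K=np.array([[d['fx'],0,d['cx']],[0,d['fy'],d['cy']],[0,0,1.]]);D=np.array([d['k1'],0,0,0,0.])
    return K,D,R.from_rotvec(np.ravel(d['rvec'])).as_matrix(),np.ravel(d['tvec'])
def onplane(d,uv,z):
    K,D,Rm,t=cam(d);p=cv2.undistortPoints(np.array(uv,float).reshape(-1,1,2),K,D).reshape(-1,2)
    r=np.c_[p,np.ones(len(p))]@Rm; c=-Rm.T@t
    return c+r*((z-c[2])/r[:,2])[:,None]
def cloud(d):
    K,D,Rm,t=cam(d);v,u=np.mgrid[:400,:640]
    p=cv2.undistortPoints(np.stack([u,v],-1).reshape(-1,1,2).astype(float),K,D).reshape(-1,2)
    z=d['depth'].reshape(-1,1);P=(np.c_[p,np.ones(len(p))]*z-t)@Rm
    P[z[:,0]==0]=np.nan
    return P.reshape(400,640,3)
def proj(d,P):
    K,D,Rm,t=cam(d);return cv2.projectPoints(np.array(P,float).reshape(-1,1,3),Rm,t,K,D)[0].reshape(-1,2)
def tool():
    s=arm.sense();q=np.array(s['tool_rot']);return np.array(s['ee_pos']),R.from_quat(q[[1,2,3,0]]),s
E
python3 - <<'E'
from h import *
a=img('top','top0.png');b=img('side','side0.png')
cv2.imwrite('pics/both0.png',np.vstack([a['pixels'],b['pixels']])[:, :])
p,r,s=tool();print(p,r.as_matrix().round(3),s['clock'],s['grip_width'],s['wrist_force'])
for d in(a,b):print(d['fx'],d['k1'],-cam(d)[2].T@cam(d)[3])
E
```

```text
[ 0.23884032 -0.63070766  0.23005831] [[ 0.935  0.354 -0.   ]
 [ 0.354 -0.935  0.002]
 [ 0.    -0.002 -1.   ]] 0.1 0.9976254070195613 [-0.15072401  0.3590802  -0.2841342 ]
382.5715026970842 -0.018048818471979537 [0.39683574 0.0459412  1.04406798]
389.35654006550095 -0.07036870504915546 [-0.16810478  0.43715183  1.02031106]
```

View pics/top0.png

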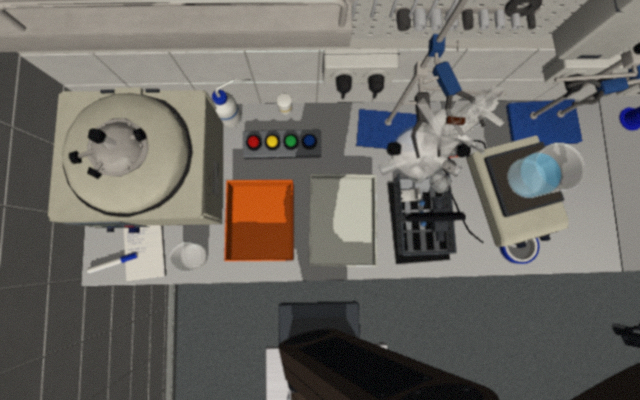

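View pics/side0.png

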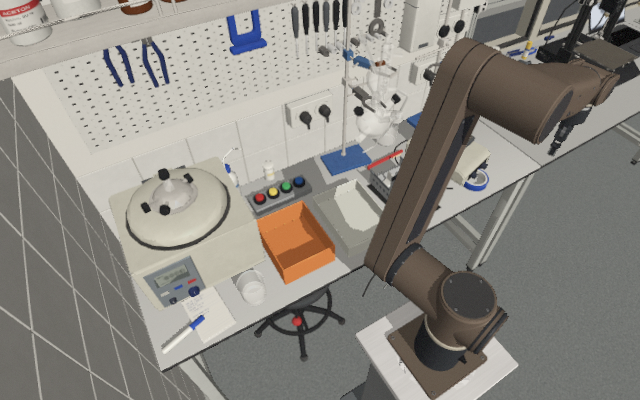

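Top view: keys left to right at (253,142) red, (272,142) yellow, (291,142) green and (310,142) blue. Bin is near (260,220), tray near (342,220), and the basket on its mat near (425,222), with glassware on a stand behind it.

```bash
python3 - <<'E'
from h import *
a=img('top')
px=a['pixels'];hsv=cv2.cvtColor(px,cv2.COLOR_BGR2HSV);P=cloud(a)
def blob(n,lo,hi,roi,z):
    m=cv2.inRange(hsv,lo,hi);k=np.zeros_like(m);x0,y0,x1,y1=roi;k[y0:y1,x0:x1]=m[y0:y1,x0:x1]
    c=max(cv2.findContours(k,0,2)[0],key=cv2.contourArea);M=cv2.minAreaRect(c)
    print(n,np.round(M[0],1),np.round(M[1],1),M[2],onplane(a,[M[0]],z).round(4), onplane(a,cv2.boxPoints(M),z)[:,:2].round(3).tolist())
roi=(240,128,325,158)
blob('red',(0,120,80),(8,255,255),roi,.052);blob('yel',(20,120,80),(35,255,255),roi,.052)
blob('grn',(50,80,50),(90,255,255),roi,.052);blob('blu',(100,120,50),(125,255,255),roi,.052)
blob('bin',(5,120,80),(20,255,255),(200,165,305,275),.08)
# heights
for (u,v) in [(253,142),(272,142),(291,142),(310,142),(448,217),(425,215),(403,215),(438,216),(390,240),(455,240),(342,176),(342,264),(311,220),(375,220),(188,256)]: print(u,v,P[v,u].round(3), px[v,u])
crop=cv2.resize(px[80:280,290:490],(800,800),interpolation=3)[100:700+100]
cv2.imwrite('pics/c1.png',crop[:600] if 0 else cv2.resize(px[120:270,300:500],(800,600),interpolation=3))
# obstacles: points above 0.15 in workspace
g=P.reshape(-1,3);
for y0 in np.arange(-.8,.6,.1):
    for x0 in (.3,.45,.6,.75,.9):
        s=g[(g[:,1]>y0)&(g[:,1]<y0+.1)&(g[:,0]>x0)&(g[:,0]<x0+.15)]
        if len(s): print(round(y0,1),x0,len(s),'max z %.2f'%s[:,2].max(),end=' | ')
    print()
E
```

```text
red [253. 141.] [10. 10.] 90.0 [[0.6919 0.184  0.052 ]] [[0.706, 0.197], [0.705, 0.171], [0.678, 0.171], [0.678, 0.197]]
yel [271.7 140.9] [11.4 11.4] 18.43494987487793 [[0.6913 0.1342 0.052 ]] [[0.682, 0.153], [0.711, 0.144], [0.701, 0.115], [0.671, 0.125]]
grn [290.3 140.4] [10.7 11.2] 26.56505012512207 [[0.6918 0.0845 0.052 ]] [[0.685, 0.104], [0.712, 0.09], [0.699, 0.065], [0.671, 0.079]]
blu [309. 140.] [9.9 9.9] 45.0 [[0.692  0.0345 0.052 ]] [[0.692, 0.053], [0.711, 0.034], [0.692, 0.016], [0.673, 0.035]]
bin [259.  219.5] [81. 68.] 90.0 [[0.4793 0.165  0.08  ]] [[0.585, 0.251], [0.581, 0.078], [0.377, 0.081], [0.381, 0.249]]
253 142 [0.69  0.184 0.049] [ 22  24 166]
272 142 [0.688 0.133 0.053] [ 35 194 222]
291 142 [0.687 0.083 0.054] [ 59 138  33]
310 142 [0.687 0.032 0.05 ] [99 45 18]
448 217 [ 0.47  -0.293  0.139] [23 21 23]
425 215 [ 0.477 -0.241  0.13 ] [5 8 4]
403 215 [ 0.489 -0.219  0.005] [43 45 39]
438 216 [ 0.473 -0.269  0.14 ] [24 22 24]
390 240 [ 0.422 -0.181 -0.002] [152 158 164]
455 240 [ 0.417 -0.335  0.065] [101 105 104]
342 176 [ 0.593 -0.051  0.048] [85 92 93
[... 1005 characters left out ...]
-0.1 0.6 1830 max z 0.25 | -0.1 0.75 4483 max z 0.49 | 
-0.0 0.3 1798 max z 0.08 | -0.0 0.45 4056 max z 0.76 | -0.0 0.6 4868 max z 0.76 | -0.0 0.75 3142 max z 0.28 | 
0.1 0.3 1812 max z 0.08 | 0.1 0.45 4086 max z 0.76 | 0.1 0.6 5115 max z 0.76 | 0.1 0.75 3058 max z 0.28 | 
0.2 0.3 1797 max z 0.09 | 0.2 0.45 5632 max z 0.76 | 0.2 0.6 7085 max z 0.76 | 0.2 0.75 3022 max z 0.28 | 
0.3 0.3 1904 max z 0.09 | 0.3 0.45 4571 max z 0.75 | 0.3 0.6 3840 max z 0.75 | 0.3 0.75 2072 max z 0.28 | 
0.4 0.3 1845 max z 0.02 | 0.4 0.45 3865 max z 0.30 | 0.4 0.6 2636 max z 0.36 | 0.4 0.75 1960 max z 0.28 | 
0.5 0.3 1763 max z 0.02 | 0.5 0.45 2864 max z 0.31 | 0.5 0.6 2011 max z 0.30 | 0.5 0.75 1948 max z 0.28 |
```

View pics/c1.png

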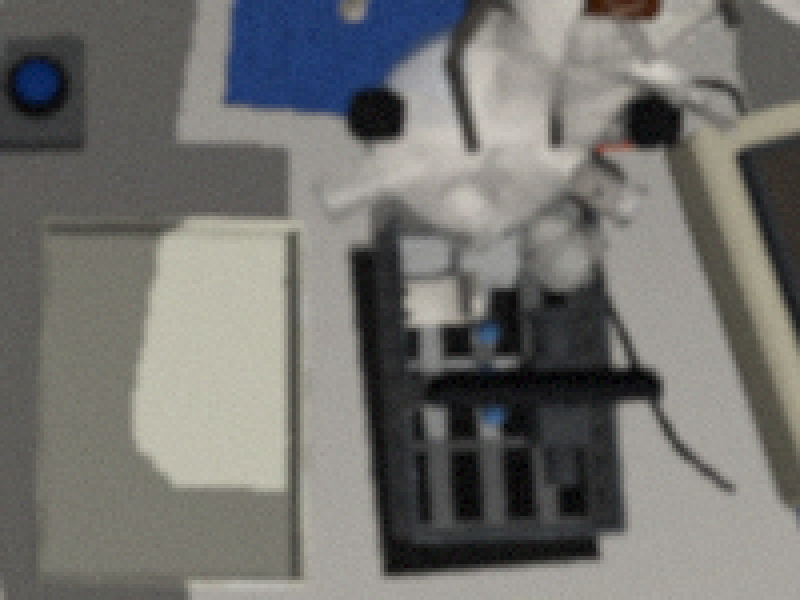

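Crop: two beads are visible at (488,332) and (492,412), there is a light bracket near (430,300), and the glassware hides the far end of the basket. I need the clear space around that glassware.

```bash
python3 - <<'E'
from h import *
for n in('top','side'):
    a=img(n);P=cloud(a)
    rows=range(8,200,16) if n=='top' else range(40,200,16)
    us=range(380,520,12) if n=='top' else range(330,440,12)
    print(n,list(us))
    for v in rows:
        print(v,' '.join('%.2f,%.2f,%.2f'%tuple(np.nanmedian(P[v-1:v+2,u-1:u+2].reshape(-1,3),axis=0)) for u in us))
a=img('top');P=cloud(a);m=(P[...,2]>.15)&(P[...,0]>.3)&(P[...,0]<.85)&(P[...,1]>-.45)&(P[...,1]<.35)
v,u=np.where(m);H=np.zeros((12,16))
np.maximum.at(H,(((P[m][:,0]-.3)/.05).astype(int).clip(0,11),((P[m][:,1]+.45)/.05).astype(int).clip(0,15)),P[m][:,2]);print(H.round(2))
E
```

```text
top [380, 392, 404, 416, 428, 440, 452, 464, 476, 488, 500, 512]
8 0.81,-0.09,0.44 0.79,-0.10,0.47 0.81,-0.13,0.45 0.81,-0.15,0.44 0.81,-0.17,0.44 0.81,-0.19,0.44 0.79,-0.20,0.47 0.81,-0.24,0.44 0.81,-0.26,0.44 0.81,-0.28,0.44 0.81,-0.30,0.44 0.80,-0.31,0.46
24 0.81,-0.10,0.39 0.81,-0.12,0.39 0.78,-0.13,0.44 0.78,-0.15,0.44 0.81,-0.19,0.39 0.78,-0.19,0.44 0.75,-0.19,0.49 0.78,-0.24,0.44 0.81,-0.28,0.39 0.78,-0.28,0.44 0.78,-0.30,0.44 0.78,-0.32,0.44
40 0.83,-0.12,0.30 0.83,-0.14,0.30 0.83,-0.17,0.30 0.83,-0.19,0.30 0.83,-0.22,0.30 0.75,-0.19,0.45 0.83,-0.27,0.30 0.83,-0.30,0.30 0.83,-0.32,0.30 0.83,-0.35,0.30 0.83,-0.37,0.30 0.83,-0.40,0.30
56 0.81,-0.12,0.28 0.81,-0.15,0.28 0.83,-0.18,0.24 0.83,-0.21,0.24 0.75,-0.18,0.39 0.73,-0.20,0.42 0.83,-0.29,0.24 0.83,-0.32,0.24 0.83,-0.35,0.24 0.83,-0.38,0.24 0.83,-0.40,0.24 0.83,-0.43,0.24
72 0.78,-0.12,0.26 0.79,-0.15,0.25 0.83,-0.20,0.16 0.74,-0.17,0.34 0.75,-0.20,0.33 0.69,-0.19,0.44 0.69,-0.21,0.44 0.83,-0.35,0.16 0.83,-0.38,0.16 0.83,-0.41,0.16 0.83,-0.45,0.16 0.83,-0.48,0.15
88 0.75,-0.12,0.25 0.83,-0.19,0.07 0.83,-0.23,0.07 0.83,-0.26
[... 3305 characters left out ...]
   0.   0.   0.
  0.22 0.22]
 [0.   0.   0.   0.32 0.35 0.38 0.37 0.   0.   0.   0.   0.   0.   0.
  0.22 0.26]
 [0.   0.   0.33 0.49 0.51 0.51 0.59 0.59 0.   0.76 0.76 0.76 0.76 0.76
  0.76 0.75]
 [0.   0.   0.27 0.43 0.54 0.49 0.33 0.   0.   0.76 0.76 0.76 0.76 0.76
  0.76 0.75]
 [0.   0.   0.35 0.34 0.44 0.44 0.34 0.   0.   0.   0.   0.   0.   0.
  0.22 0.26]
 [0.37 0.   0.   0.34 0.44 0.55 0.25 0.24 0.25 0.   0.   0.   0.   0.
  0.22 0.25]
 [0.54 0.48 0.48 0.45 0.49 0.55 0.49 0.49 0.49 0.27 0.   0.   0.   0.2
  0.22 0.22]
 [0.48 0.47 0.48 0.46 0.46 0.46 0.46 0.46 0.46 0.28 0.28 0.28 0.28 0.28
  0.28 0.28]
 [0.   0.   0.   0.   0.   0.   0.   0.   0.   0.   0.   0.   0.   0.
  0.   0.  ]]
```

```bash
python3 -m jog '0 0 0 0 0 -0.135 -1;0 0 0 0 0 -0.135 -1;0 0 0 0 0 -0.135 -1;0 0 0 0 0 -0.135 -1;0 0 0 0 0 -0.135 -1;0 0 0 0 0 -0.135 -1;0 0 0 0 0 -0.135 -1;0 0 0 0 0 -0.135 -1' 40; python3 -m jog '0 0 0 0 0 -0.13 -1;0 0 0 0 0 0 -1'
python3 -m jog '30 12 0 0 0 0 -1;38 15 0 0 0 0 -1;38 15 0 0 0 0 -1;38 15 0 0 0 0 -1;38 15 0 0 0 0 -1;38 15 0 0 0 0 -1;38 15 0 0 0 0 -1;38 15 0 0 0 0 -1'
```

```text
clock: 1.1
ee_pos: [0.2389, -0.6312, 0.2312]
tool_rot: [-0.0, 0.749, 0.662, 0.0]
wrist_force: [-0.2, -0.3, -0.0]
grip_width: 0.001
clock: 1.3
ee_pos: [0.2389, -0.6312, 0.2312]
tool_rot: [-0.0, 0.707, 0.707, 0.0]
wrist_force: [-0.5, -0.3, -0.0]
grip_width: 0.001
clock: 2.1
ee_pos: [0.356, -0.3336, 0.2315]
tool_rot: [0.0, 0.708, 0.706, 0.0]
wrist_force: [-0.0, -0.9, 0.2]
grip_width: 0.002
```

```bash
python3 -m jog '40 10 0 0 0 0 -1;40 10 0 0 0 0 -1;40 10 0 0 0 0 -1;40 10 0 0 0 0 -1;40 10 0 0 0 0 -1;40 10 0 0 0 0 -1;40 10 0 0 0 0 -1;40 10 0 0 0 0 -1'
python3 -m jog '46 10 0 0 0 0 -1;0 35 20 0 0 0 -1;0 35 20 0 0 0 -1;0 35 20 0 0 0 -1;0 35 20 0 0 0 -1;0 35 20 0 0 0 -1;0 35 20 0 0 0 -1;0 25 10 0 0 0 -1'
python3 -m jog '0 0 0 0 0 0 -1;0 0 0 0 0 0 -1'
```

```text
clock: 2.9
ee_pos: [0.4355, -0.0134, 0.2317]
tool_rot: [0.001, 0.708, 0.706, 0.0]
wrist_force: [1.5, -0.6, 0.7]
grip_width: -0.002
clock: 3.7
ee_pos: [0.6811, 0.0312, 0.0986]
tool_rot: [-0.001, 0.708, 0.706, -0.001]
wrist_force: [-0.3, 0.3, -0.3]
grip_width: -0.003
clock: 3.9
ee_pos: [0.6799, 0.0312, 0.1007]
tool_rot: [-0.001, 0.707, 0.707, -0.001]
wrist_force: [-0.4, -1.1, 1.2]
grip_width: -0.001
```

```bash
python3 - <<'E'
from h import *
a=img('wrist','w1.png');print(tool()[0],-cam(a)[2].T@cam(a)[3])
P=np.array([[.692,y,.052] for y in(.184,.1342,.0845,.0345)]);print(proj(a,P).round(0))
hsv=cv2.cvtColor(a['pixels'],cv2.COLOR_BGR2HSV)
for n,lo,hi in(('y',(20,120,80),(35,255,255)),('g',(50,80,50),(90,255,255)),('b',(100,120,50),(125,255,255))):
    m=cv2.inRange(hsv,lo,hi);c=max(cv2.findContours(m,0,2)[0],key=cv2.contourArea);M=cv2.minEnclosingCircle(c);print(n,M,onplane(a,[M[0]],.052))
E
```

```text
[0.67978742 0.03124593 0.10153563] [0.68127658 0.11526287 0.24464889]
[[336. -53.]
 [335.  53.]
 [333. 142.]
 [332. 219.]]
y ((337.1000061035156, 52.75), 27.195180892944336) [[0.69329188 0.13414404 0.052     ]]
g ((335.7648620605469, 141.5395965576172), 23.839702606201172) [[0.69349428 0.08505949 0.052     ]]
b ((334.466552734375, 217.13577270507812), 21.843435287475586) [[0.69363094 0.03600365 0.052     ]]
```

View pics/w1.png

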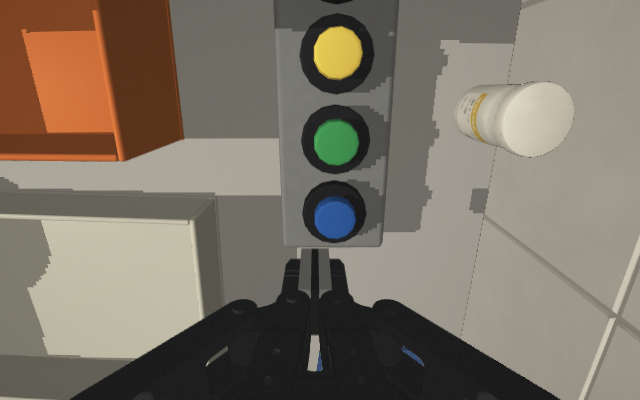

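Wrist view: yellow at (337,53), green at (336,142), blue at (334,217), and the shut fingers at (315,260). This agrees with the top view to 2 mm, so I'm pressing blue.

```bash
python3 -m jog '4 13 15 0 0 0 -1;0 0 15 0 0 0 -1;0 0 10 0 0 0 -1;0 0 8 0 0 0 -1;0 0 5 0 0 0 -1;0 0 3 0 0 0 -1;0 0 0 0 0 0 -1;0 0 0 0 0 0 -1'; python3 -c "
from h import *;print(tool()[0],tool()[2]['wrist_force'])"
```

```text
clock: 4.75
ee_pos: [0.6933, 0.0351, 0.0463]
tool_rot: [0.0, 0.707, 0.707, -0.0]
wrist_force: [-3.6, 0.2, 3.2]
grip_width: -0.005
[0.69328868 0.03514243 0.04632511] [-3.63269039  0.23571443  3.22962267]
```

```bash
python3 -m jog '0 0 1 0 0 0 -1;0 0 0 0 0 0 -1;0 0 0 0 0 0 -1'; python3 -m jog '0 0 -10 0 0 0 -1;0 0 -20 0 0 0 -1;30 0 -10 0 0 0 -1;40 0 0 0 0 0 -1;29.5 0 0 0 0 0 -1;0 0 0 0 0 0 -1;0 0 0 0 0 0 -1'
```

```text
clock: 5.05
ee_pos: [0.6934, 0.0352, 0.046]
tool_rot: [-0.0, 0.707, 0.708, -0.0]
wrist_force: [-4.4, 0.2, 8.1]
grip_width: -0.003
clock: 5.75
ee_pos: [0.6933, 0.1352, 0.0842]
tool_rot: [0.0, 0.706, 0.708, 0.0]
wrist_force: [-0.3, 0.1, 0.1]
grip_width: 0.003
```

Blue bottomed out: force rose to 8 N at z = 0.046. Next is yellow, with the same stroke.

```bash
python3 -m jog '0 0 18 0 0 0 -1;0 0 12 0 0 0 -1;0 0 6 0 0 0 -1;0 0 3 0 0 0 -1;0 0 0 0 0 0 -1;0 0 0 0 0 0 -1;0 0 0 0 0 0 -1;0 0 0 0 0 0 -1';python3 -m jog '0 0 -12 0 0 0 -1;0 0 -30 0 0 0 -1;0 0 -40 0 0 0 -1;0 0 -20 0 0 0 -1;0 0 -30 0 0 0 -1;0 0 0 0 0 0 -1'
```

```text
clock: 6.55
ee_pos: [0.6925, 0.1334, 0.0461]
tool_rot: [-0.001, 0.707, 0.707, -0.002]
wrist_force: [-3.8, -1.7, 8.0]
grip_width: 0.002
clock: 7.15
ee_pos: [0.6961, 0.1345, 0.1834]
tool_rot: [0.003, 0.707, 0.707, 0.004]
wrist_force: [0.5, 0.1, 0.3]
grip_width: -0.0
```

```bash
python3 -m jog '-8 -35 0 0 0 0 -1;-12 -38 -7 0 0 0 -1;-12 -38 -7 0 0 0 -1;-12 -38 -7 0 0 0 -1;-12 -38 -7 0 0 0 -1;-12 -38 -7 0 0 0 -1;-16 -36 -7 0 0 0 -1;-38 0 0 0 0 0 -1'
python3 -m jog '-40 -3 0 0 0 0 -1;-40 -4 0 0 0 0 -1;-40 -4 0 0 0 0 -1;-40 -4 0 0 0 0 -1;-40 -4 0 0 0 0 -1;-40 -4 0 0 0 0 -1;-30 -3 0 0 0 0 -1;-4 -2 0 0 0 0 -1'
python3 - <<'E'
from h import *
a=img('wrist','w2.png');print(tool()[0])
t=img('top');hsv=cv2.cvtColor(t['pixels'],cv2.COLOR_BGR2HSV)
E
```

```text
clock: 7.95
ee_pos: [0.4288, 0.0137, 0.2185]
tool_rot: [-0.001, 0.706, 0.709, 0.0]
wrist_force: [1.2, -0.3, 0.7]
grip_width: 0.002
clock: 8.75
ee_pos: [0.4037, -0.2643, 0.2183]
tool_rot: [-0.001, 0.708, 0.706, -0.0]
wrist_force: [0.6, 0.1, -0.4]
grip_width: 0.002
[ 0.40355811 -0.26318968  0.21818318]
```

View pics/w2.png

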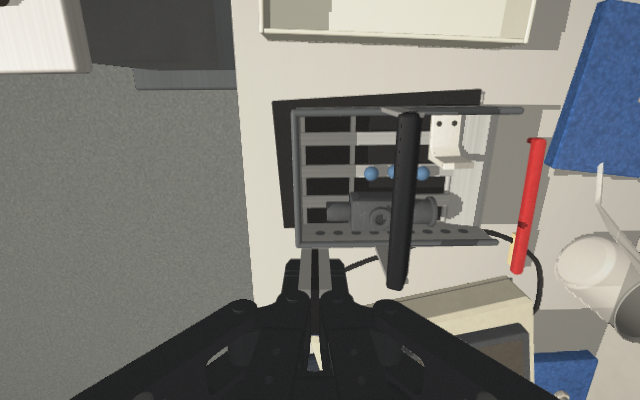

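Wrist view: three beads on the middle bar near (372,173), (393,172) and (422,173). The valve is at (390,213) and one bracket at (448,135), with no gear visible; the grip bar runs from (409,113) to (398,288).

```bash
python3 - <<'E'
from h import *
a=img('wrist');P=cloud(a)
m=(P[...,2]>.1)&(P[...,2]<.16)&(P[...,0]>.4)&(P[...,0]<.56)&(P[...,1]>-.36)&(P[...,1]<-.16)
v,u=np.where(m);k=(u>360)&(v<300);Q=P[m][k]
for y0 in np.arange(-.36,-.16,.02):
    s=Q[abs(Q[:,1]-y0-.01)<.01]
    if len(s)>20: print(round(y0+.01,2),len(s),np.percentile(s,[2,50,98],axis=0)[:,[0,2]].round(4).tolist())
print('y range',np.percentile(Q[:,1],[0.2,99.8]))
# bar end rays at z .13
print(onplane(a,[(409,114),(398,289)],.13).round(4))
print('walls top corners',onplane(a,[(294,111),(298,247),(522,110),(496,243)],.064).round(4))
print('mat corners',onplane(a,[(274,102),(480,90),(282,226)],.004).round(4))
E
```

```text
-0.33 436 [[0.4636, 0.1025], [0.4698, 0.1379], [0.4849, 0.1412]]
-0.31 473 [[0.4634, 0.1208], [0.4703, 0.1384], [0.4847, 0.1413]]
-0.29 515 [[0.4631, 0.1202], [0.4704, 0.1385], [0.4847, 0.1414]]
-0.27 556 [[0.463, 0.1205], [0.4699, 0.1384], [0.4843, 0.1413]]
-0.25 601 [[0.4627, 0.12], [0.4697, 0.1385], [0.4843, 0.1413]]
-0.23 656 [[0.4625, 0.1199], [0.4695, 0.1384], [0.4843, 0.1413]]
-0.21 714 [[0.4623, 0.1208], [0.4693, 0.1386], [0.4838, 0.1414]]
-0.19 270 [[0.4628, 0.1044], [0.4697, 0.1301], [0.4816, 0.1409]]
y range [-0.33672042 -0.19615582]
[[ 0.4714 -0.1946  0.13  ]
 [ 0.4756 -0.3395  0.13  ]]
walls top corners [[ 0.3859 -0.1967  0.064 ]
 [ 0.387  -0.3337  0.064 ]
 [ 0.5933 -0.1954  0.064 ]
 [ 0.5937 -0.3297  0.064 ]]
mat corners [[ 0.3607 -0.191   0.004 ]
 [ 0.5813 -0.1784  0.004 ]
 [ 0.3643 -0.3364  0.004 ]]
```

```bash
python3 -m jog '0 8 0 -0.145 0 0 1;0 8 0 -0.145 0 0 1;0 8 0 -0.146 0 0 1;0 0 0 0 0 0 1;0 0 0 0 0 0 1' 90; python3 - <<'E'
from h import *
p,r,s=tool();M=r.as_matrix();print(p,M.round(3).tolist(),s['joint_positions'])
g=np.array([.476,-.266,.124]);a=np.array([np.sin(.436),0,-np.cos(.436)])
T=g+.022*a
for n,t in(('pre',T-.09*a),('grasp',T)):print(n,t,((t-p)@M*1000).round(1))
W=R.from_matrix(np.array([[0,np.cos(.436),a[0]],[1,0,0],[0,np.sin(.436),a[2]]]));print((r.inv()*W).as_rotvec())
E
```

```text
clock: 9.4
ee_pos: [0.4278, -0.2606, 0.2225]
tool_rot: [0.152, 0.69, 0.691, 0.152]
wrist_force: [-0.3, -0.3, 0.3]
grip_width: 0.846
[ 0.4278478  -0.26060709  0.22252372] [[-0.002, 0.908, 0.42], [1.0, 0.001, 0.001], [0.0, 0.42, -0.908]] [-0.92457727 -0.2927565   2.21358266  0.41325171  0.99089527 -1.1147062 ]
pre [ 0.44728244 -0.266       0.18563848] [-5.4  2.1 41.6]
grasp [ 0.48529098 -0.266       0.10405814] [ -5.5   2.4 131.6]
[-0.00261122 -0.00110451  0.0012162 ]
```

```bash
python3 -m jog '-5.5 2.3 20 0 0 0 1;0 0 25 0 0 0 1;0 0 25 0 0 0 1;0 0 25 0 0 0 1;0 0 20 0 0 0 1;0 0 12 0 0 0 1;0 0 5 0 0 0 1;0 0 0 0 0 0 1'; python3 - <<'E'
from h import *
a=img('wrist','w3.png');p,r,s=tool();print(p,s['wrist_force'],proj(a,[[.476,-.266,.124]]))
E
```

```text
clock: 10.2
ee_pos: [0.4865, -0.2667, 0.1039]
tool_rot: [0.152, 0.69, 0.691, 0.153]
wrist_force: [-0.1, 0.6, 0.1]
grip_width: 0.997
[ 0.48646887 -0.26705988  0.10458575] [0.08928019 0.05788442 0.17943202] [[309.19202998 287.40534551]]
```

View pics/w3.png

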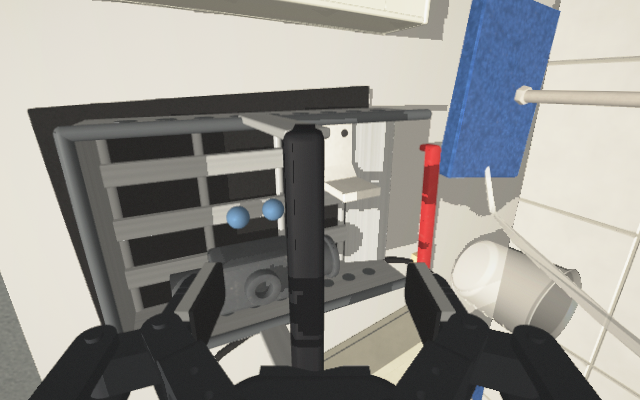

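The bar at (305,220) sits between the open jaws and is slightly left of centre. Next I close on it and lift a little.

```bash
python3 -m jog '0 0 0 0 0 0 -1;0 0 0 0 0 0 -1;0 0 0 0 0 0 -1;0 0 0 0 0 0 -1;0 0 0 0 0 0 -1;0 0 0 0 0 0 -1;0 0 0 0 0 0 -1' 110; python3 -m jog '0 1.7 -3.6 0 0 0 -1;0 3.8 -8.2 0 0 0 -1;0 5.1 -10.9 0 0 0 -1;0 5.1 -10.9 0 0 0 -1;0 5.1 -10.9 0 0 0 -1;0 5.1 -10.9 0 0 0 -1;0 3.4 -7.3 0 0 0 -1;0 0 0 0 0 0 -1'; python3 -c "
from h import *
print(tool()[1].as_matrix().round(3))"
```

```text
clock: 10.95
ee_pos: [0.4855, -0.2667, 0.1036]
tool_rot: [0.152, 0.69, 0.691, 0.153]
wrist_force: [-1.8, 1.1, -0.7]
grip_width: 0.155
clock: 11.75
ee_pos: [0.4868, -0.2678, 0.1756]
tool_rot: [0.155, 0.69, 0.691, 0.153]
wrist_force: [-0.4, 0.2, -4.9]
grip_width: 0.153
[[-0.001  0.905  0.425]
 [ 1.     0.002 -0.002]
 [-0.003  0.425 -0.905]]
```

```bash
cat > rims.py <<'E'
from h import *
def rim(P,z0,z1,box):
    m=(P[...,2]>z0)&(P[...,2]<z1)&(P[...,0]>box[0])&(P[...,0]<box[1])&(P[...,1]>box[2])&(P[...,1]<box[3])
    m=cv2.morphologyEx(m.astype(np.uint8),cv2.MORPH_CLOSE,np.ones((3,3)))
    n,l,st,_=cv2.connectedComponentsWithStats(m,connectivity=8);i=1+np.argmax(st[1:,4])
    q=P[(l==i)][:,:2];q=q[~np.isnan(q).any(1)]
    return cv2.minAreaRect(q.astype(np.float32)*1000)
if __name__=='__main__':
    a=img('top');P=cloud(a)
    print('tray',rim(P,.04,.06,(.3,.65,-.18,.07)));print('bin',rim(P,.07,.09,(.3,.65,.04,.29)))
E
python3 rims.py
python3 - <<'E'
from h import *
a=cv2.imread('pics/top0.png');d=img('top','top1.png')
print(onplane(d,[(310.5,175),(375,175),(310,265),(375,264.5)],.05).round(3))
E
```

```text
tray ((477.66900634765625, -51.52533721923828), (181.06155395507812, 240.71234130859375), 88.78459930419922)
bin ((478.7515563964844, 166.40499877929688), (168.083984375, 205.7032012939453), 89.12454223632812)
[[ 0.597  0.033  0.05 ]
 [ 0.594 -0.139  0.05 ]
 [ 0.362  0.039  0.05 ]
 [ 0.359 -0.128  0.05 ]]
```

```bash
python3 -m jog '4 0 0 0 0 0 -1;8 0 0 0 0 0 -1;13 0 0 0 0 0 -1;18 0 0 0 0 0 -1;22 0 0 0 0 0 -1;25 0 0 0 0 0 -1;25 0 0 0 0 0 -1;25 0 0 0 0 0 -1'; python3 -m jog '22 0 0 0 0 0 -1;18 0 0 0 0 0 -1;13 0 0 0 0 0 -1;10 0 0 0 0 0 -1;7 0 0 0 0 0 -1;4 0 0 0 0 0 -1;1 0 0 0 0 0 -1;0 0 0 0 0 0 -1'
python3 - <<'E'
from h import *
a=img('wrist','w4.png');t=img('top','t4.png');p,r,s=tool();print(p,r.as_matrix().round(3),s['joint_positions'],s['wrist_force'])
E
```

```text
clock: 12.65
ee_pos: [0.4854, -0.1248, 0.1729]
tool_rot: [0.152, 0.69, 0.691, 0.153]
wrist_force: [-0.1, -0.0, -5.4]
grip_width: 0.148
clock: 13.45
ee_pos: [0.4858, -0.052, 0.1733]
tool_rot: [0.153, 0.69, 0.691, 0.153]
wrist_force: [0.5, -0.5, -4.5]
grip_width: 0.151
[ 0.48591238 -0.05236453  0.17333517] [[-0.     0.906  0.422]
 [ 1.     0.     0.   ]
 [-0.     0.422 -0.906]] [-0.40254224 -0.31893147  2.32808635  0.24732776  0.74284888 -0.55267554] [-0.62724555  0.22443637 -3.57630514]
```

View pics/t4.png

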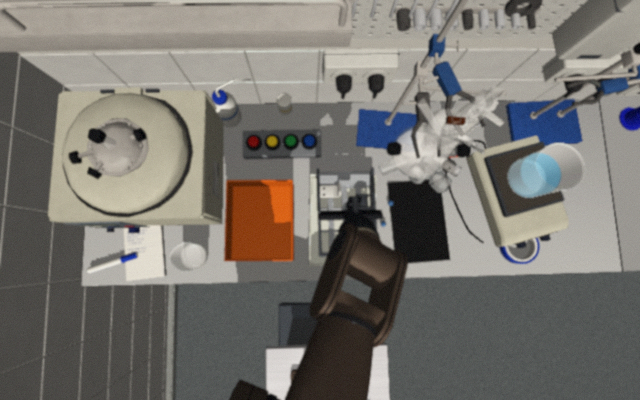

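Top view: the basket is over the tray and the mat is free. There is a small blue spot near (390,203), outside the tray, so I'm checking it.

```bash
python3 - <<'E'
from h import *
t=cv2.imread('pics/t4.png')
hsv=cv2.cvtColor(t,cv2.COLOR_BGR2HSV);m=cv2.inRange(hsv,(95,90,60),(125,255,255));m[:165]=0;m[:,480:]=0
n,l,st,c=cv2.connectedComponentsWithStats(m)
d=img('top')
for i in range(1,n):
    if st[i,4]>2: print(c[i].round(1),st[i,4],onplane(d,[c[i]],.008).round(3))
w=cv2.imread('pics/w4.png');hs=cv2.cvtColor(w,cv2.COLOR_BGR2HSV);m=cv2.inRange(hs,(98,90,60),(118,255,255));n,l,st,c=cv2.connectedComponentsWithStats(m)
dw=img('wrist')
for i in range(1,n):
    if st[i,4]>30: print('w',c[i].round(1),st[i,4],onplane(dw,[c[i]],.008).round(3),onplane(dw,[c[i]],.09).round(3))
E
```

```text
[390.9 202.9] 24 [[ 0.523 -0.187  0.008]]
[382.8 223.5] 10 [[ 0.467 -0.162  0.008]]
[132.3 229.6] 21 [[0.465 0.513 0.008]]
[128.1 257.1] 84 [[0.393 0.521 0.008]]
w [445.1  87. ] 629 [[0.735 0.034 0.008]] [[0.649 0.033 0.09 ]]
w [425.5 245.9] 6064 [[ 0.735 -0.176  0.008]] [[ 0.649 -0.118  0.09 ]]
w [275.8 211. ] 290 [[ 0.52  -0.088  0.008]] [[ 0.494 -0.055  0.09 ]]
```

View pics/w4.png

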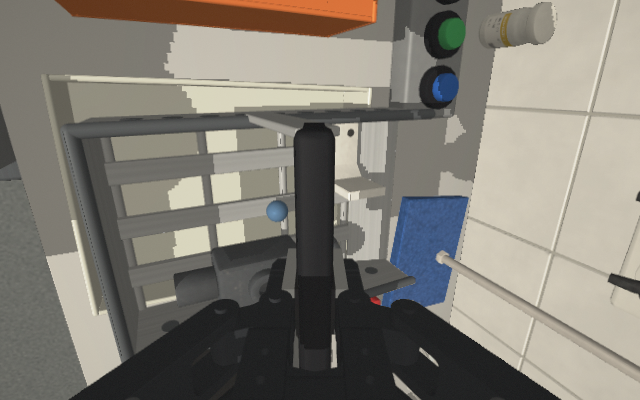

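Two beads left the basket on the way over; they now lie on the bench near (0.523,-0.187) and (0.467,-0.162). One is still visible in the basket at (277,211) in the wrist view.

To mend this, I set the basket down inside the still empty tray, then pick up each stray bead and drop it through the basket slots. First a check of the fit.

```bash
python3 - <<'E'
from h import *
a=img('wrist')
print('tray rim outer',onplane(a,[(46,77),(370,88),(97,314)],.05).round(4))
print('basket top back',onplane(a,[(66,127),(133,352)],.134).round(4), 'left wall far',onplane(a,[(452,113)],.134).round(4))
t=img('top');P=cloud(t)
print('mat corners',onplane(t,[(389,182),(441,179),(397,262),(451,260)],.004).round(4))
g=cv2.cvtColor(t['pixels'],cv2.COLOR_BGR2GRAY);m=((g<50)*255).astype(np.uint8);m[:170]=0;m[280:]=0;m[:,:384]=0;m[:,470:]=0
m=cv2.morphologyEx(m,cv2.MORPH_OPEN,np.ones((5,5)))
c=max(cv2.findContours(m,0,2)[0],key=cv2.contourArea);Q=onplane(t,c.reshape(-1,2),.004)[:,:2].astype(np.float32)*1000
print('mat',cv2.minAreaRect(Q))
E
```

```text
tray rim outer [[ 0.3645  0.0395  0.05  ]
 [ 0.5997  0.0321  0.05  ]
 [ 0.3585 -0.1327  0.05  ]]
basket top back [[ 0.3879  0.0167  0.134 ]
 [ 0.3926 -0.1082  0.134 ]] left wall far [[0.6131 0.0154 0.134 ]]
mat corners [[ 0.5822 -0.1856  0.004 ]
 [ 0.5879 -0.3322  0.004 ]
 [ 0.3628 -0.1961  0.004 ]
 [ 0.3643 -0.3438  0.004 ]]
mat ((467.2416687011719, -244.26113891601562), (230.98648071289062, 175.1462860107422), 3.123196601867676)
```

```bash
python3 -m jog '1 -5.4 -2.5 0 -0.008 0.018 -1;1 -5.5 -2.6 0 -0.009 0.018 -1;0 0 0 0 0 0 -1'; python3 -m jog '0 -4 9 0 0 0 -1;0 -4 9 0 0 0 -1;0 -4 9 0 0 0 -1;0 -4 9 0 0 0 -1;0 -4 9 0 0 0 -1;0 -3 6 0 0 0 -1;0 -2 5 0 0 0 -1;0 0 0 0 0 0 -1'; python3 -c "
from h import *
p,r,s=tool();print(p,s['wrist_force'],s['moment']);img('wrist','w5.png')"
```

```text
clock: 14.05
ee_pos: [0.4729, -0.0495, 0.1728]
tool_rot: [0.155, 0.704, 0.677, 0.15]
wrist_force: [0.3, -0.8, -4.2]
grip_width: 0.152
clock: 14.85
ee_pos: [0.4743, -0.0497, 0.1109]
tool_rot: [0.155, 0.704, 0.677, 0.149]
wrist_force: [-0.5, 0.1, -3.6]
grip_width: 0.151
[ 0.47431802 -0.04974862  0.11089478] [-0.46374965  0.14357181 -3.59237997] [-3.80674362e-05  5.13918795e-01 -1.13078352e-02]
```

View pics/w5.png

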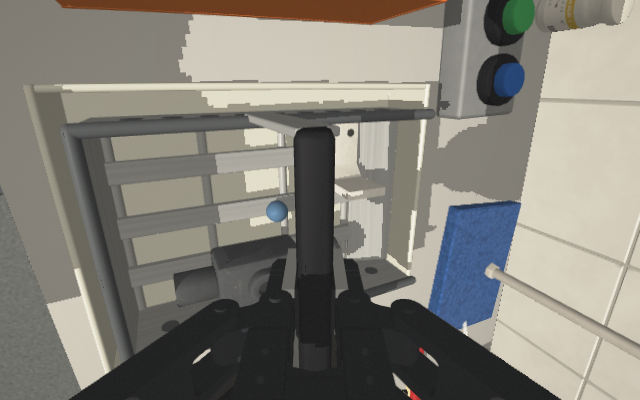

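The basket sits evenly inside the tray, with one bead at (277,211). I lower the last 7 mm, release and back off.

```bash
python3 -m jog '0 -1.5 3.5 0 0 0 -1;0 -1.2 2.7 0 0 0 -1;0 -0.4 1 0 0 0 -1;0 0 0 0 0 0 -1;0 0 0 0 0 0 -1'; python3 -m jog '0 0 0 0 0 0 -0.4;0 0 0 0 0 0 0;0 0 0 0 0 0 1;0 0 0 0 0 0 1;0 0 0 0 0 0 1;0 0 0 0 0 0 1;0 0 -10 0 0 0 1;0 0 -20 0 0 0 1';python3 -m jog '0 0 -30 0 0 0 1;0 0 -30 0 0 0 1;0 0 -20 0 0 0 1;0 0 0 0 0 0 1'; python3 - <<'E'
from h import *
t=img('top','t6.png');hsv=cv2.cvtColor(t['pixels'],cv2.COLOR_BGR2HSV);m=cv2.inRange(hsv,(95,90,60),(125,255,255));m[:165]=0;m[:,480:]=0;m[:,:300]=0
n,l,st,c=cv2.connectedComponentsWithStats(m);P=cloud(t)
for i in range(1,n):
    if st[i,4]>2: print(c[i].round(1),st[i,4],onplane(t,[c[i]],.008).round(3),np.nanmedian(P[l==i],axis=0))
p,r,s=tool();print(p,r.as_matrix().round(3),s['joint_positions'])
E
```

```text
clock: 15.4
ee_pos: [0.4751, -0.05, 0.1043]
tool_rot: [0.156, 0.704, 0.677, 0.15]
wrist_force: [-0.4, -0.1, -4.3]
grip_width: 0.151
clock: 16.2
ee_pos: [0.4613, -0.0491, 0.13]
tool_rot: [0.154, 0.704, 0.677, 0.149]
wrist_force: [0.5, -0.8, 1.1]
grip_width: 1.001
clock: 16.6
ee_pos: [0.4298, -0.0489, 0.2075]
tool_rot: [0.159, 0.703, 0.676, 0.151]
wrist_force: [0.5, 0.0, 0.2]
grip_width: 0.999
[390.9 203. ] 23 [[ 0.523 -0.187  0.008]] [ 0.52157864 -0.18530525  0.01660152]
[382.9 223.6] 11 [[ 0.467 -0.162  0.008]] [ 0.46542141 -0.16067669  0.01545557]
[ 0.42925489 -0.04855564  0.20532101] [[ 0.039  0.904  0.425]
 [ 0.999 -0.035 -0.018]
 [-0.002  0.426 -0.905]] [-0.44974619 -0.54899243  2.4168841   0.22066207  0.87798642 -0.51814299]
```

```bash
cat > plan.py <<'E'
from h import *
def ori(lean,side,yaw=0):
    B=np.array([[0,1,0],[1,0,0],[0,0,-1.]])
    return R.from_euler('z',yaw,degrees=True)*R.from_euler('x',side,degrees=True)*R.from_euler('y',-lean,degrees=True)*R.from_matrix(B)
def show(W,pts,start=None):
    p,r,s=tool();print('at',p.round(4),'turn',(r.inv()*W).as_rotvec().round(4));q=p
    M=W.as_matrix();print(M.round(3).tolist())
    for t in pts: t=np.array(t);print(t.round(4),'shift (after turn)',((t-q)@M*1000).round(1));q=t
E
python3 - <<'E'
from plan import *
W=ori(12,10);a=W.as_matrix()[:,2];b=np.array([.4665,-.1615,.008])
show(W,[[.44,-.17,.2],b+.006*a-.11*a,b+.006*a])
E
```

```text
at [ 0.4293 -0.0486  0.2053] turn [0.233  0.18   0.0192]
[[-0.0, 0.978, 0.208], [0.985, -0.036, 0.17], [0.174, 0.205, -0.963]]
[ 0.44 -0.17  0.2 ] shift (after turn) [-120.5   13.8  -13.3]
[ 0.4449 -0.1792  0.1082] shift (after turn) [-25.  -13.7  87.9]
[ 0.4677 -0.1605  0.0022] shift (after turn) [  0.  -0. 110.]
```

```bash
python3 -m jog '0 0 0 0.117 0.09 0.01 1;0 0 0 0.116 0.09 0.01 1;-30 4 -5 0 0 0 0.5;-35 5 -5 0 0 0 0;-35 5 -3 0 0 0 -0.29;-30 -6 25 0 0 0 -0.29;-15 -8 35 0 0 0 -0.29;0 0 28 0 0 0 -0.29'; python3 -m jog '0 0 0 0 0 0 -0.29;0 0 0 0 0 0 -0.29'; python3 - <<'E'
from plan import *
d=img('wrist','w7.png');hsv=cv2.cvtColor(d['pixels'],cv2.COLOR_BGR2HSV);m=cv2.inRange(hsv,(98,90,60),(118,255,255))
n,l,st,c=cv2.connectedComponentsWithStats(m)
for i in range(1,n):
    if st[i,4]>60: print(c[i].round(1),st[i,:5],onplane(d,[c[i]],.008).round(4))
W=ori(12,10);a=W.as_matrix()[:,2];b=np.array([.4665,-.1615,.008])
show(W,[b+.006*a])
print(proj(d,[b,tool()[0]]))
E
```

```text
clock: 17.45
ee_pos: [0.4423, -0.1786, 0.1018]
tool_rot: [0.008, 0.709, 0.693, 0.134]
wrist_force: [-0.7, -0.7, -0.6]
grip_width: 0.355
clock: 17.65
ee_pos: [0.4433, -0.1773, 0.1048]
tool_rot: [0.009, 0.707, 0.694, 0.134]
wrist_force: [-0.1, 0.5, 0.4]
grip_width: 0.355
[334.8  50.8] [327  40  15  22 261] [[ 0.485  -0.0461  0.008 ]]
[578.3 203.2] [  520   114   120   178 16440] [[ 0.7318 -0.1829  0.008 ]]
[317.8 201.8] [310 193  18  18 233] [[ 0.4673 -0.1628  0.008 ]]
[385.6 223.3] [377 215  18  17 236] [[ 0.526  -0.1857  0.008 ]]
at [ 0.4442 -0.1781  0.1063] turn [-0.0036 -0.0019 -0.001 ]
[[-0.0, 0.978, 0.208], [0.985, -0.036, 0.17], [0.174, 0.205, -0.963]]
[ 0.4677 -0.1605  0.0022] shift (after turn) [ -0.8   1.1 108.2]
[[316.84713444 200.31695902]
 [314.63363013 264.82531966]]
```

View pics/w7.png

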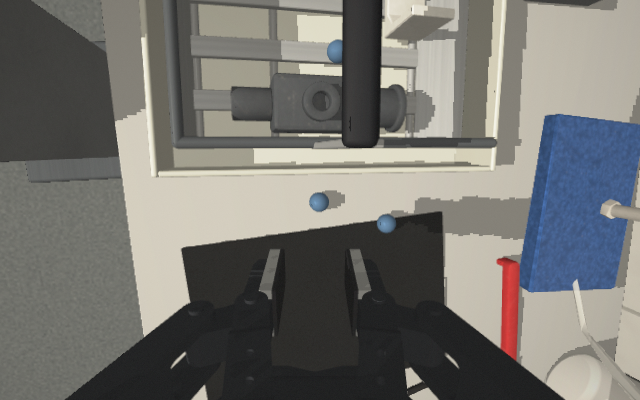

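Stray beads are at (318,202) and (386,223), the basket bead is still on its bar at (335,51), and the mat is free. I descend on the first one.

```bash
python3 -m jog '-2 2 25 0 0 0 -0.29;0 0 30 0 0 0 -0.29;0 0 25 0 0 0 -0.29;0 0 15 0 0 0 -0.29;0 0 9 0 0 0 -0.29;0 0 4 0 0 0 -0.29;0 0 0 0 0 0 -0.29'; python3 -m jog '0 0 0 0 0 0 -1;0 0 0 0 0 0 -1;0 0 0 0 0 0 -1;0 0 0 0 0 0 -1' 25;python3 -m jog '0 0 -15 0 0 0 -1;0 0 -30 0 0 0 -1;0 0 -35 0 0 0 -1;0 0 -30 0 0 0 -1;0 0 -30 0 0 0 -1;0 0 -10 0 0 0 -1;0 0 0 0 0 0 -1'; python3 - <<'E'
from plan import *
d=img('wrist','w8.png');hsv=cv2.cvtColor(d['pixels'],cv2.COLOR_BGR2HSV);m=cv2.inRange(hsv,(98,90,60),(118,255,255))
n,l,st,c=cv2.connectedComponentsWithStats(m)
for i in range(1,n):
    if st[i,4]>30: print(c[i].round(1),st[i,:5],onplane(d,[c[i]],.008).round(4))
E
```

```text
clock: 18.4
ee_pos: [0.4685, -0.1622, 0.0044]
tool_rot: [0.01, 0.706, 0.695, 0.134]
wrist_force: [-6.2, 0.5, 8.9]
grip_width: 0.356
clock: 18.8
ee_pos: [0.4692, -0.1626, 0.004]
tool_rot: [0.012, 0.707, 0.694, 0.135]
wrist_force: [-2.9, 0.5, 6.6]
grip_width: 0.157
clock: 19.5
ee_pos: [0.4381, -0.1883, 0.1485]
tool_rot: [0.013, 0.707, 0.694, 0.134]
wrist_force: [-0.2, 1.1, -0.4]
grip_width: 0.158
[323.5  52.1] [320  44   7  17  94] [[ 0.4822 -0.0466  0.008 ]]
[542.8 185.7] [  490   107   111   156 12997] [[ 0.7318 -0.1826  0.008 ]]
[370.9 201. ] [364 194  15  15 170] [[ 0.5256 -0.1853  0.008 ]]
[314.5 268.3] [301 253  28  29 299] [[ 0.4661 -0.2483  0.008 ]]
```

```bash
python3 - <<'E'
from plan import *
W=ori(0,10);show(W,[[.438,-.188,.16],[.433,-.031,.158]])
E
```

```text
at [ 0.4373 -0.1874  0.1467] turn [ 0.2068 -0.0011 -0.0013]
[[0.0, 1.0, 0.0], [0.985, 0.0, 0.174], [0.174, 0.0, -0.985]]
[ 0.438 -0.188  0.16 ] shift (after turn) [  1.7   0.7 -13.2]
[ 0.433 -0.031  0.158] shift (after turn) [154.3  -5.   29.2]
```

```bash
python3 -m jog '0 0 -13 0.104 0 0 -1;25 -1 2 0.103 0 0 -1;35 -1 7 0 0 0 -1;35 -1 7 0 0 0 -1;35 -1 8 0 0 0 -1;24.5 0 5 0 0 0 -1;0 0 0 0 0 0 -1;0 0 0 0 0 0 -1'; python3 - <<'E'
from plan import *
d=img('wrist','w9.png');p,r,s=tool();print(p,r.as_matrix().round(2).tolist(),s['grip_width'])
E
```

```text
clock: 20.35
ee_pos: [0.4301, -0.0316, 0.156]
tool_rot: [-0.064, 0.704, 0.705, 0.061]
wrist_force: [0.0, -0.1, 0.2]
grip_width: 0.163
[ 0.43048018 -0.03232425  0.15648661] [[0.0, 1.0, -0.0], [0.98, -0.0, 0.18], [0.18, -0.0, -0.98]] 0.15600187562304335
```

View pics/w9.png

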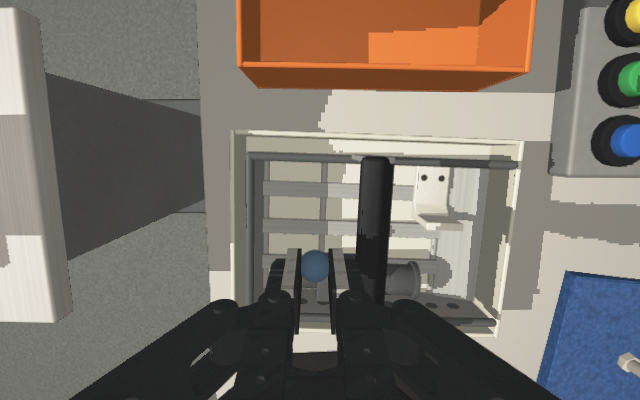

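The bead is held at (315,266) over the near half of the basket, so I release it.

```bash
python3 -m jog '0 0 0 0 0 0 -0.4;0 0 0 0 0 0 -0.29;0 0 0 0 0 0 -0.29;0 0 0 0 0 0 -0.29;0 0 0 0 0 0 -0.29'; python3 - <<'E'
from plan import *
d=img('wrist','w10.png');t=img('top','t10.png')
for d in(d,t):
    hsv=cv2.cvtColor(d['pixels'],cv2.COLOR_BGR2HSV);m=cv2.inRange(hsv,(98,80,50),(120,255,255))
    n,l,st,c=cv2.connectedComponentsWithStats(m)
    for i in range(1,n):
        w=onplane(d,[c[i]],.012)[0]
        if st[i,4]>5 and .3<w[0]<.65 and -.25<w[1]<.1: print(c[i].round(1),st[i,4],w.round(4))
W=ori(18,0);a=W.as_matrix()[:,2];b=np.array([.5255,-.1857,.008])
show(W,[[.42,-.17,.16],b-.09*a,b+.005*a])
E
```

```text
clock: 20.9
ee_pos: [0.4309, -0.0326, 0.1577]
tool_rot: [-0.063, 0.705, 0.704, 0.062]
wrist_force: [0.3, -0.8, 0.4]
grip_width: 0.353
[288.5 203.6] 182 [ 0.4064 -0.0271  0.012 ]
[391.  202.7] 26 [ 0.5231 -0.1862  0.012 ]
at [ 0.4309 -0.0324  0.1577] turn [-0.3145 -0.1749 -0.0289]
[[0.0, 0.951, 0.309], [1.0, 0.0, 0.0], [0.0, 0.309, -0.951]]
[ 0.42 -0.17  0.16] shift (after turn) [-137.6   -9.6   -5.5]
[ 0.4977 -0.1857  0.0936] shift (after turn) [-15.7  53.4  87.2]
[ 0.527  -0.1857  0.0032] shift (after turn) [ 0.  0. 95.]
```

```bash
python3 -m jog '-35 0 -7 0 0 0 -0.29;-35 0 -6 0 -0.06 0 -0.29;-35 0 -4 -0.1 -0.06 -0.01 -0.29;-32 0 -2 -0.11 -0.055 -0.01 -0.29;-10 0 0 -0.105 0 -0.01 -0.29;0 0 0 0 0 0 -0.29'; python3 - <<'E'
from plan import *
W=ori(18,0);a=W.as_matrix()[:,2];b=np.array([.5255,-.1857,.008])
show(W,[b-.09*a,b+.005*a])
E
```

```text
clock: 21.6
ee_pos: [0.4291, -0.1814, 0.1574]
tool_rot: [0.11, 0.694, 0.703, 0.111]
wrist_force: [-0.4, -0.1, -0.4]
grip_width: 0.36
at [ 0.4291 -0.1814  0.1574] turn [-0.0005 -0.0029  0.0133]
[[0.0, 0.951, 0.309], [1.0, 0.0, 0.0], [0.0, 0.309, -0.951]]
[ 0.4977 -0.1857  0.0936] shift (after turn) [-4.3 45.5 81.9]
[ 0.527  -0.1857  0.0032] shift (after turn) [ 0.  0. 95.]
```

```bash
python3 -m jog '-2 10 25 0 0 0.013 -0.29;-2 15 30 0 0 0 -0.29;0 20 27 0 0 0 -0.29;0 0 0 0 0 0 -0.29;0 0 0 0 0 0 -0.29'; python3 - <<'E'
from plan import *
d=img('wrist');hsv=cv2.cvtColor(d['pixels'],cv2.COLOR_BGR2HSV);m=cv2.inRange(hsv,(98,80,50),(120,255,255))
n,l,st,c=cv2.connectedComponentsWithStats(m)
for i in range(1,n):
    w=onplane(d,[c[i]],.008)[0]
    if st[i,4]>5 and .3<w[0]<.65 and -.25<w[1]<.1: print(c[i].round(1),st[i,4],w.round(4));b=w
W=ori(18,0);a=W.as_matrix()[:,2]
show(W,[b+.004*a])
E
```

```text
clock: 22.1
ee_pos: [0.4993, -0.1832, 0.0934]
tool_rot: [0.108, 0.696, 0.701, 0.111]
wrist_force: [0.3, 0.6, 0.1]
grip_width: 0.353
[311.6 207.3] 313 [ 0.5256 -0.1863  0.008 ]
at [ 0.4993 -0.1837  0.0944] turn [-0.0007 -0.0038  0.0051]
[[0.0, 0.951, 0.309], [1.0, 0.0, 0.0], [0.0, 0.309, -0.951]]
[ 0.5268 -0.1863  0.0042] shift (after turn) [-2.7 -1.7 94.3]
```

```bash
python3 -m jog '-3 -2 20 0 0 0 -0.29;0 0 25 0 0 0 -0.29;0 0 22 0 0 0 -0.29;0 0 14 0 0 0 -0.29;0 0 8 0 0 0 -0.29;0 0 4 0 0 0 -0.29;0 0 0 0 0 0 -0.29'; python3 -m jog '0 0 0 0 0 0 -1;0 0 0 0 0 0 -1;0 0 0 0 0 0 -1;0 0 0 0 0 0 -1' 25;python3 -m jog '0 0 -15 0 0 0 -1;0 0 -30 0 0 0 -1;0 -5 -35 0 0 0 -1;0 -20 -30 0 0 0 -1;0 -20 -30 0 0 0 -1;0 -10 -10 0 0 0 -1;0 0 0 0 0 0 -1'; python3 - <<'E'
from plan import *
W=ori(0,10);show(W,[[.43,-.19,.16],[.433,-.032,.158]])
E
```

```text
clock: 22.85
ee_pos: [0.5249, -0.1868, 0.0092]
tool_rot: [0.107, 0.695, 0.702, 0.111]
wrist_force: [-23.9, 2.4, 32.7]
grip_width: 0.352
clock: 23.25
ee_pos: [0.5271, -0.1882, 0.0085]
tool_rot: [0.112, 0.696, 0.7, 0.112]
wrist_force: [-7.2, 0.2, 11.8]
grip_width: 0.159
clock: 23.95
ee_pos: [0.427, -0.1884, 0.1333]
tool_rot: [0.113, 0.697, 0.699, 0.111]
wrist_force: [-0.2, -0.3, -0.3]
grip_width: 0.16
at [ 0.427  -0.1884  0.1333] turn [0.3171 0.1746 0.0313]
[[0.0, 1.0, 0.0], [0.985, 0.0, 0.174], [0.174, 0.0, -0.985]]
[ 0.43 -0.19  0.16] shift (after turn) [  3.1   3.  -26.6]
[ 0.433 -0.032  0.158] shift (after turn) [155.3   3.   29.4]
```

```bash
python3 -m jog '0 0 -15 0.106 0.058 0.01 -1;0 0 -12 0.106 0.058 0.01 -1;20 1 4 0.105 0.058 0.01 -1;35 1 6 0 0 0 -1;35 1 7 0 0 0 -1;35 0 7 0 0 0 -1;30 0 5 0 0 0 -1;0 0 0 0 0 0 -1'; python3 -m jog '0 0 0 0 0 0 -1'; python3 - <<'E'
from plan import *
p,r,s=tool();print(p,r.as_matrix().round(2).tolist(),s['grip_width'])
E
```

```text
clock: 24.75
ee_pos: [0.4226, -0.0278, 0.154]
tool_rot: [-0.065, 0.702, 0.707, 0.061]
wrist_force: [0.9, -0.2, 0.5]
grip_width: 0.155
clock: 24.85
ee_pos: [0.4232, -0.0303, 0.1544]
tool_rot: [-0.064, 0.703, 0.706, 0.061]
wrist_force: [-0.3, -0.0, -0.2]
grip_width: 0.155
[ 0.42321675 -0.03031559  0.15439915] [[-0.0, 1.0, -0.0], [0.98, 0.0, 0.18], [0.18, -0.0, -0.98]] 0.15501296086377003
```

```bash
python3 -m jog '0 6 0 0 0 0 -1;0 7 0 0 0 0 -1;0 0 0 0 0 0 -1;0 0 0 0 0 0 -0.4;0 0 0 0 0 0 -0.29;0 0 0 0 0 0 -0.29;0 0 0 0 0 0 -0.29;0 0 0 0 0 0 -0.29'; python3 - <<'E'
from plan import *
d=img('wrist','w11.png');t=img('top','t11.png')
for d in(d,t):
    hsv=cv2.cvtColor(d['pixels'],cv2.COLOR_BGR2HSV);m=cv2.inRange(hsv,(98,80,50),(120,255,255))
    n,l,st,c=cv2.connectedComponentsWithStats(m)
    for i in range(1,n):
        w=onplane(d,[c[i]],.012)[0]
        if st[i,4]>5 and .3<w[0]<.65 and -.35<w[1]<.3: print(c[i].round(1),st[i,4],w.round(4))
E
```

```text
clock: 25.65
ee_pos: [0.4359, -0.0308, 0.1545]
tool_rot: [-0.064, 0.704, 0.705, 0.061]
wrist_force: [0.0, -0.2, -0.2]
grip_width: 0.355
[279.6 205.9] 191 [ 0.4028 -0.027   0.012 ]
[297.3 206.8] 188 [ 0.4197 -0.0279  0.012 ]
```

View pics/w11.png

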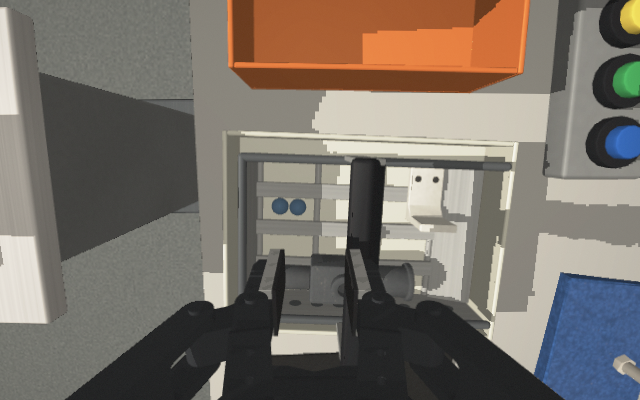

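Both recovered beads lie in one slot at (280,206) and (297,207), on the tray floor. Now I re-grasp the basket.

```bash
python3 - <<'E'
from plan import *
W=ori(25.2,0,-2.3);a=W.as_matrix()[:,2];g=np.array([.4751,-.05,.1043]);show(W,[g-.11*a,g])
E
python3 -m jog '0 0 -20 0 0 0 0;0 0 -30 0 0 0 1;0 0 0 0 0 0 1'
```

```text
at [ 0.4359 -0.0307  0.1545] turn [-0.4459 -0.1839  0.0027]
[[0.04, 0.904, 0.425], [0.999, -0.036, -0.017], [-0.0, 0.426, -0.905]]
[ 0.4283 -0.0481  0.2038] shift (after turn) [-17.7  14.7 -47.6]
[ 0.4751 -0.05    0.1043] shift (after turn) [ -0.  -0. 110.]
clock: 26.05
ee_pos: [0.4385, -0.0408, 0.2079]
tool_rot: [-0.06, 0.704, 0.705, 0.063]
wrist_force: [0.3, -0.1, 0.6]
grip_width: 0.827
```

```bash
python3 -m jog '0 0 0 -0.112 -0.046 0 1;0 0 0 -0.112 -0.046 0 1;0 0 0 -0.112 -0.046 0 1;0 0 0 -0.11 -0.046 0 1;0 0 0 0 0 0 1;0 0 0 0 0 0 1'; python3 - <<'E'
from plan import *
W=ori(25.2,0,-2.3);a=W.as_matrix()[:,2];g=np.array([.4751,-.05,.1043]);show(W,[g])
a=img('wrist');P=cloud(a)
m=(P[...,2]>.128)&(P[...,2]<.16)&(P[...,0]>.42)&(P[...,0]<.5)&(P[...,1]>-.12)&(P[...,1]<.02)
v,u=np.where(m);Q=P[m];print(len(Q),np.percentile(Q,[1,50,99],axis=0).round(4))
print(tool()[2]['joint_positions'])
E
```

```text
clock: 26.65
ee_pos: [0.4359, -0.0394, 0.2035]
tool_rot: [0.157, 0.703, 0.677, 0.151]
wrist_force: [0.5, 0.0, 1.4]
grip_width: 1.002
at [ 0.4359 -0.0394  0.2035] turn [-0.0012 -0.0012  0.0026]
[[0.04, 0.904, 0.425], [0.999, -0.036, -0.017], [-0.0, 0.426, -0.905]]
[ 0.4751 -0.05    0.1043] shift (after turn) [ -9.   -6.4 106.6]
3430 [[ 0.4523 -0.1168  0.1328]
 [ 0.4595 -0.0402  0.1387]
 [ 0.4682  0.0192  0.1415]]
[-0.41589214 -0.52559408  2.4053814   0.20833774  0.86074848 -0.48242005]
```

```bash
python3 -m jog '-9 -6.4 15 0 0 0 1;0 0 25 0 0 0 1;0 0 25 0 0 0 1;0 0 22 0 0 0 1;0 0 14 0 0 0 1;0 0 6 0 0 0 1;0 0 0 0 0 0 1;0 0 0 0 0 0 1'; python3 -m jog '0 0 0 0 0 0 -1;0 0 0 0 0 0 -1;0 0 0 0 0 0 -1;0 0 0 0 0 0 -1;0 0 0 0 0 0 -1;0 0 0 0 0 0 -1;0 0 0 0 0 0 -1' 110;python3 -m jog '0 1.3 -2.7 0 0 0 -1;0 2.5 -5.4 0 0 0 -1;0 4.2 -9.1 0 0 0 -1;0 4.2 -9.1 0 0 0 -1;0 4.2 -9.1 0 0 0 -1;0 4.2 -9.1 0 0 0 -1;0 4.2 -9.1 0 0 0 -1;0 4.2 -9.1 0 0 0 -1'; python3 -m jog '0 3 -6 0 0 0 -1;0 1 -3 0 0 0 -1;0 0 0 0 0 0 -1;0 0 0 0 0 0 -1'
python3 -c "
from h import *
p,r,s=tool();print(p,r.as_matrix().round(3),s['joint_positions'],s['wrist_force'])
d=img('wrist');hsv=cv2.cvtColor(d['pixels'],cv2.COLOR_BGR2HSV);m=cv2.inRange(hsv,(98,80,50),(120,255,255))
n,l,st,c=cv2.connectedComponentsWithStats(m)
for i in range(1,n):
    if st[i,4]>20: print(c[i].round(1),st[i,4],onplane(d,[c[i]],.012).round(4),onplane(d,[c[i]],.095).round(4))
"
```

```text
clock: 27.5
ee_pos: [0.4763, -0.0505, 0.1048]
tool_rot: [0.158, 0.703, 0.677, 0.151]
wrist_force: [-0.6, -0.8, 0.3]
grip_width: 1.001
clock: 28.2
ee_pos: [0.4752, -0.0499, 0.1039]
tool_rot: [0.157, 0.703, 0.677, 0.151]
wrist_force: [-2.5, 0.8, 1.9]
grip_width: 0.151
clock: 29.0
ee_pos: [0.4751, -0.0501, 0.1743]
tool_rot: [0.158, 0.703, 0.677, 0.151]
wrist_force: [-0.3, -0.1, -4.3]
grip_width: 0.148
clock: 29.4
ee_pos: [0.4745, -0.0499, 0.1825]
tool_rot: [0.157, 0.703, 0.677, 0.151]
wrist_force: [0.7, 0.3, -4.5]
grip_width: 0.148
[ 0.47454738 -0.04992607  0.18253991] [[ 0.038  0.905  0.425]
 [ 0.999 -0.034 -0.016]
 [-0.     0.425 -0.905]] [-0.39886464 -0.37012715  2.34706535  0.21884441  0.76273803 -0.48899948] [ 0.72476499  0.27925461 -4.51421195]
[443.7  80.6] 600 [[0.7299 0.0339 0.012 ]] [[0.6439 0.0346 0.095 ]]
[428.2 238.2] 6193 [[ 0.7289 -0.1759  0.012 ]] [[ 0.6432 -0.1173  0.095 ]]
[276.3 210.6] 331 [[ 0.51   -0.0889  0.012 ]] [[ 0.4847 -0.0543  0.095 ]]
```

The third bead is still on the middle bar at (276,211). I rock about the basket's x axis, counter-shifting to stay over the tray.

```bash
python3 -m jog '-10 0 0 0 0.09 0.042 -1;-15 0 0 0 0.126 0.059 -1;-3 0 0 0 0.03 0.014 -1;0 0 0 0 0 0 -1;0 0 0 0 0 0 -1;0 0 0 0 0 0 -1;14 0 0 0 -0.123 -0.0575 -1;14 0 0 0 -0.123 -0.0575 -1'; python3 -m jog '14 0 0 0 -0.123 -0.0575 -1;14 0 0 0 -0.123 -0.0575 -1;0 0 0 0 0 0 -1;0 0 0 0 0 0 -1;0 0 0 0 0 0 -1;-14 0 0 0 0.123 0.0575 -1;-14 0 0 0 0.123 0.0575 -1;0 0 0 0 0 0 -1'
python3 -m jog '0 0 0 0 0 0 -1;0 0 0 0 0 0 -1;0 0 0 0 0 0 -1'
python3 -c "
from h import *
p,r,s=tool();print(p,r.as_matrix().round(3),s['wrist_force'])
d=img('wrist','w12.png');hsv=cv2.cvtColor(d['pixels'],cv2.COLOR_BGR2HSV);m=cv2.inRange(hsv,(98,80,50),(120,255,255))
n,l,st,c=cv2.connectedComponentsWithStats(m)
for i in range(1,n):
    if st[i,4]>20: print(c[i].round(1),st[i,4],onplane(d,[c[i]],.012).round(4),onplane(d,[c[i]],.095).round(4))
"
```

```text
clock: 30.25
ee_pos: [0.4751, -0.0507, 0.1874]
tool_rot: [0.16, 0.703, 0.676, 0.15]
wrist_force: [-0.3, -0.7, -6.1]
grip_width: 0.152
clock: 31.05
ee_pos: [0.4738, -0.0569, 0.189]
tool_rot: [0.152, 0.709, 0.673, 0.15]
wrist_force: [0.3, 0.0, -3.2]
grip_width: 0.151
clock: 31.35
ee_pos: [0.4726, -0.051, 0.1867]
tool_rot: [0.15, 0.706, 0.676, 0.149]
wrist_force: [0.4, 0.5, -4.9]
grip_width: 0.149
[ 0.47259773 -0.05100035  0.18669723] [[ 0.041  0.91   0.413]
 [ 0.999 -0.04  -0.01 ]
 [ 0.007  0.413 -0.911]] [ 0.42535203  0.4614069  -4.85718044]
[444.8  79.9] 595 [[0.7292 0.0341 0.012 ]] [[0.6449 0.0342 0.095 ]]
[430.4 237.8] 6292 [[ 0.7285 -0.1767  0.012 ]] [[ 0.6445 -0.1195  0.095 ]]
```

View pics/w12.png

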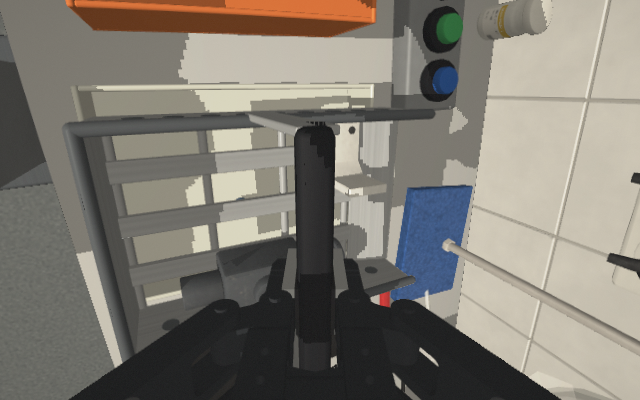

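No bead is visible in the basket now, and the valve and bracket are still in it. One more, larger rock covers any bead hidden behind the parts.

```bash
python3 -m jog '-14 4 -9 0 0.123 0.0575 -1;-14 0 0 0 0.123 0.0575 -1;-10 0 0 0 0.09 0.042 -1;0 0 0 0 0 0 -1;0 0 0 0 0 0 -1;14 0 0 0 -0.123 -0.0575 -1;14 0 0 0 -0.123 -0.0575 -1;14 0 0 0 -0.123 -0.0575 -1'; python3 -m jog '14 0 0 0 -0.123 -0.0575 -1;14 0 0 0 -0.123 -0.0575 -1;6 0 0 0 -0.054 -0.026 -1;0 0 0 0 0 0 -1;0 0 0 0 0 0 -1;-10 0 0 0 0.09 0.042 -1;-14 0 0 0 0.123 0.0575 -1;-14 0 0 0 0.123 0.0575 -1';python3 -m jog '0 0 0 0 0 0 -1;0 0 0 0 0 0 -1;0 0 0 0 0 0 -1'; python3 rims.py; python3 -c "
from plan import *
show(ori(25,0,0),[])
print(tool()[2]['joint_positions'])"
```

```text
clock: 32.2
ee_pos: [0.4732, -0.0472, 0.2038]
tool_rot: [0.166, 0.702, 0.679, 0.136]
wrist_force: [0.0, -0.5, -4.7]
grip_width: 0.148
clock: 33.0
ee_pos: [0.4721, -0.0541, 0.2063]
tool_rot: [0.141, 0.708, 0.675, 0.155]
wrist_force: [-0.3, -1.0, -5.2]
grip_width: 0.149
clock: 33.3
ee_pos: [0.4712, -0.0538, 0.2042]
tool_rot: [0.141, 0.708, 0.675, 0.152]
wrist_force: [-1.1, 0.2, -4.6]
grip_width: 0.15
tray ((479.5840759277344, 15.892878532409668), (46.24114990234375, 240.90634155273438), 88.80268859863281)
bin ((478.5468444824219, 166.43002319335938), (168.09011840820312, 205.28335571289062), 89.16625213623047)
at [ 0.4713 -0.0532  0.2041] turn [-0.0185 -0.0046 -0.0488]
[[0.0, 0.906, 0.423], [1.0, 0.0, 0.0], [0.0, 0.423, -0.906]]
[-0.41923349 -0.3932472   2.31758617  0.22860464  0.84694706 -0.49121272]
```

```bash
python3 -m jog '5 6 -12 -0.009 -0.002 -0.024 -1;12 6 -12 -0.009 -0.002 -0.024 -1;20 5 -11 0 0 0 -1;27 5 -11 0 0 0 -1;30 0 0 0 0 0 -1;30 0 0 0 0 0 -1;30 0 0 0 0 0 -1;25 0 0 0 0 0 -1'; python3 -m jog '19 0 0 0 0 0 -1;13 0 0 0 0 0 -1;7 0 0 0 0 0 -1;2 0 0 0 0 0 -1;0 0 0 0 0 0 -1'; python3 - <<'E'
from plan import *
t=img('top','t13.png');hsv=cv2.cvtColor(t['pixels'],cv2.COLOR_BGR2HSV);m=cv2.inRange(hsv,(98,80,50),(120,255,255))
n,l,st,c=cv2.connectedComponentsWithStats(m)
for i in range(1,n):
    w=onplane(t,[c[i]],.012)[0]
    if st[i,4]>4 and .3<w[0]<.65 and -.35<w[1]<.3: print(c[i].round(1),st[i,4],w.round(4))
show(ori(25,0,0),[[.477,.167,.255]]);print(tool()[2]['joint_positions'])
cv2.imwrite('pics/t13c.png',cv2.resize(t['pixels'][120:290,200:430],(800,591),interpolation=3))
import subprocess;subprocess.run(['python3','rims.py'])
E
```

```text
clock: 34.15
ee_pos: [0.4726, 0.1276, 0.2571]
tool_rot: [0.153, 0.69, 0.691, 0.155]
wrist_force: [0.6, -0.1, -5.1]
grip_width: 0.148
clock: 34.65
ee_pos: [0.4731, 0.1659, 0.2563]
tool_rot: [0.153, 0.691, 0.69, 0.154]
wrist_force: [-0.6, -0.8, -4.9]
grip_width: 0.148
tray ((477.82366943359375, -51.90547180175781), (181.81271362304688, 241.0118865966797), 88.77893829345703)
bin ((478.0989074707031, 92.86639404296875), (202.60496520996094, 21.23746109008789), 0.0684426799416542)
[351.2 223. ] 10 [ 0.4702 -0.0752  0.012 ]
[334.  242.2] 10 [ 0.4197 -0.027   0.012 ]
[333.8 248.7] 12 [ 0.4025 -0.0258  0.012 ]
at [0.4732 0.1654 0.2562] turn [ 0.0005 -0.0004 -0.0018]
[[0.0, 0.906, 0.423], [1.0, 0.0, 0.0], [0.0, 0.423, -0.906]]
[0.477 0.167 0.255] shift (after turn) [1.6 2.9 2.7]
[ 0.16953778 -0.35937785  2.20082213 -0.09292872  0.87092588  0.21560769]
```

View pics/t13c.png

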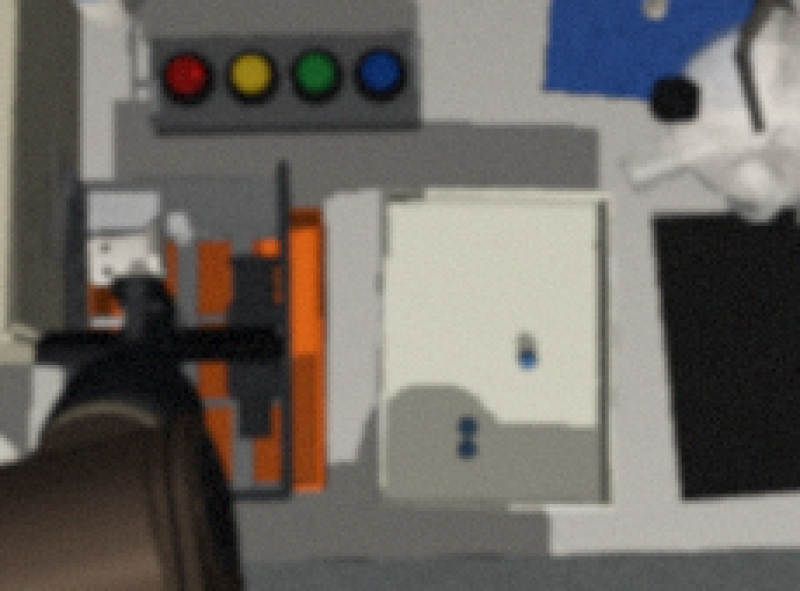

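Three beads lie in the tray, at about (527,357), (467,427) and (467,448) in the crop. The basket with its parts is over the bin, and I tip it now.

```bash
python3 -m jog '2 0 0 0.08 0 0 -1;0 -6 4 0.13 0 0 -1;0 -6 5 0.138 0 0 -1;0 -6 7 0.138 0 0 -1;0 -6 7 0.138 0 0 -1;0 -4 4 0.138 0 0 -1;0 0 2 0.138 0 0 -1;0 0 0 0.138 0 0 -1'; python3 -m jog '0 0 0 0.1 0 0 -1;0 0 0 0.05 0 0 -1;0 0 0 0 0 0 -1;0 0 0 0 0 0 -1;0 0 0 0 0 0 -1'; python3 - <<'E'
from plan import *
p,r,s=tool();print(p,r.as_matrix().round(2).tolist(),np.round(s['joint_positions'],2),s['wrist_force'])
w=img('wrist','w14.png')
E
```

```text
clock: 35.55
ee_pos: [0.4494, 0.1667, 0.2249]
tool_rot: [-0.21, 0.677, 0.675, -0.208]
wrist_force: [0.2, -0.2, -3.9]
grip_width: 0.151
clock: 36.05
ee_pos: [0.4479, 0.1673, 0.2253]
tool_rot: [-0.259, 0.659, 0.658, -0.257]
wrist_force: [-0.2, 0.1, -2.4]
grip_width: 0.149
[0.44792156 0.16729955 0.22527297] [[0.0, 0.73, -0.68], [1.0, -0.0, 0.0], [0.0, -0.68, -0.73]] [0.11 0.27 1.73 0.08 1.88 0.1 ] [-0.17487497  0.13839297 -2.44054779]
```

```bash
python3 -m jog '0 0 0 0.1 0 0 -1;0 10 -8 0 0 0 -1;0 -10 8 0 0 0 -1;0 10 -8 0 0 0 -1;0 -10 8 0 0 0 -1;0 0 0 0 0 0 -1;0 0 0 0 0 0 -1'; python3 - <<'E'
from plan import *
p,r,s=tool();print(p,s['wrist_force'])
w=img('wrist');t=img('top');sd=img('side')
cv2.imwrite('pics/m14.png',np.hstack([cv2.resize(w['pixels'],(400,250)),cv2.resize(sd['pixels'][170:330,180:436],(400,250),interpolation=3)]))
E
```

```text
clock: 36.8
ee_pos: [0.4475, 0.1676, 0.2252]
tool_rot: [-0.292, 0.645, 0.644, -0.29]
wrist_force: [-0.7, -1.2, -3.0]
grip_width: 0.148
[0.44751708 0.16755354 0.22517154] [-0.70779285 -1.20211368 -3.04941561]
```

View pics/m14.png

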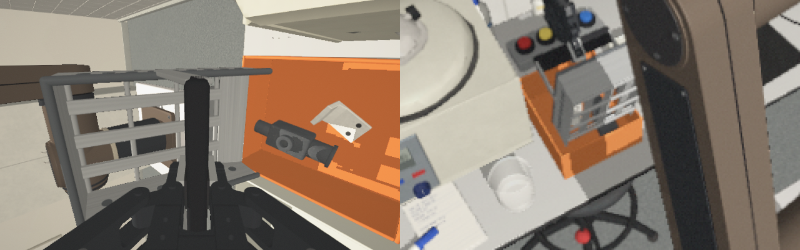

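Valve and bracket are in the bin and the basket is empty (about 3 N on the wrist). I level it and carry it back, then measure the mat from there.

```bash
python3 -m jog '0 -8 -24 0 0 0 -1;0 -8 -24 0 0 0 -1;0 0 0 -0.14 0 0 -1;0 0 0 -0.14 0 0 -1;0 0 0 -0.14 0 0 -1;0 0 0 -0.14 0 0 -1;0 0 0 -0.14 0 0 -1;0 0 0 -0.14 0 0 -1'; python3 -m jog '0 0 0 -0.14 0 0 -1;0 0 0 -0.14 0 0 -1;0 0 0 -0.14 0 0 -1;0 0 0 -0.03 0 0 -1;0 0 0 0 0 0 -1'; python3 - <<'E'
from plan import *
show(ori(25,0,2.8),[[.4835,-.264,.19]])
print(tool()[2]['joint_positions'])
E
python3 rims.py
```

```text
clock: 37.75
ee_pos: [0.4727, 0.1673, 0.2691]
tool_rot: [-0.003, 0.708, 0.706, -0.002]
wrist_force: [-0.5, -0.2, -3.0]
grip_width: 0.149
clock: 38.25
ee_pos: [0.4705, 0.1673, 0.2667]
tool_rot: [0.152, 0.691, 0.69, 0.152]
wrist_force: [-0.3, 0.3, -3.3]
grip_width: 0.151
at [0.4705 0.1673 0.2667] turn [-0.0028  0.0206 -0.0462]
[[-0.049, 0.905, 0.422], [0.999, 0.044, 0.021], [0.0, 0.423, -0.906]]
[ 0.4835 -0.264   0.19  ] shift (after turn) [-431.4  -39.7   66.1]
[ 0.17538834 -0.37119514  2.1894585  -0.09389961  0.89780543  0.22000555]
tray ((477.78851318359375, -51.41900634765625), (180.8426513671875, 240.81680297851562), 88.77474975585938)
bin ((478.163330078125, 94.21949005126953), (202.7783660888672, 24.14801788330078), 0.2536947727203369)
```

```bash
python3 -m jog '-15 -6 11 0 0.0103 -0.0231 -1;-28 -6 11 0 0.0103 -0.0231 -1;-40 -6 11 0 0 0 -1;-42 -6 11 0 0 0 -1;-42 -6 11 0 0 0 -1;-42 0 0 0 0 0 -1;-42 -4 8 0 0 0 -1;-42 -4 8 0 0 0 -1'; python3 -m jog '-42 -4 8 0 0 0 -1;-40 0 0 0 0 0 -1;-30 0 0 0 0 0 -1;-20 0 0 0 0 0 -1;-6 0 0 0 0 0 -1;0 0 0 0 0 0 -1;0 0 0 0 0 0 -1'; python3 - <<'E'
from plan import *
W=ori(25,0,2.8);show(W,[[.4835,-.264,.111]])
a=img('wrist','w15.png');P=cloud(a)
m=(P[...,2]>.195)&(P[...,2]<.23)&(P[...,0]>.42)&(P[...,0]<.53)&(P[...,1]>-.36)&(P[...,1]<-.16)
v,u=np.where(m);k=v<250;Q=P[m][k];print(len(Q),np.percentile(Q,[1,50,99],axis=0).round(4))
E
```

```text
clock: 39.1
ee_pos: [0.4818, -0.128, 0.1885]
tool_rot: [0.15, 0.673, 0.707, 0.158]
wrist_force: [0.4, 0.8, -3.2]
grip_width: 0.148
clock: 39.8
ee_pos: [0.4878, -0.2624, 0.1784]
tool_rot: [0.149, 0.673, 0.707, 0.158]
wrist_force: [-0.3, 0.2, -3.0]
grip_width: 0.149
at [ 0.4878 -0.2624  0.1784] turn [ 0.0014 -0.0021 -0.0001]
[[-0.049, 0.905, 0.422], [0.999, 0.044, 0.021], [0.0, 0.423, -0.906]]
[ 0.4835 -0.264   0.111 ] shift (after turn) [ -1.4 -32.5  59.2]
5121 [[ 0.4646 -0.2351  0.1975]
 [ 0.4705 -0.2098  0.2131]
 [ 0.4825 -0.1912  0.2161]]
```

View pics/w15.png

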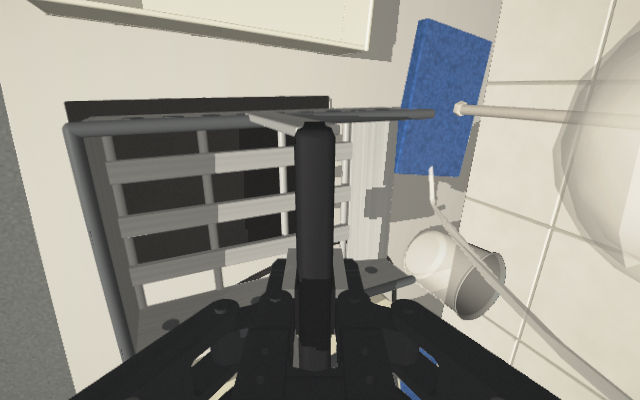

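```bash
python3 - <<'E'
from h import *
a=img('wrist');print(onplane(a,[(66,102),(329,97)],.004).round(4))
print(onplane(a,[(66,127),(133,352)],.139).round(4))
t=img('top');g=cv2.cvtColor(t['pixels'],cv2.COLOR_BGR2GRAY)
E
python3 -m jog '-0.7 -8 14 0 0 0 -1;-0.7 -8 14 0 0 0 -1;0 -7 13 0 0 0 -1;0 -4.5 9 0 0 0 -1;0 -4 7 0 0 0 -1;0 -1.3 2.7 0 0 0 -1;0 0 0 0 0 0 -1;0 0 0 0 0 0 -1'
```

```text
[[ 0.3594 -0.1925  0.004 ]
 [ 0.5834 -0.1812  0.004 ]]
[[ 0.3866 -0.1979  0.139 ]
 [ 0.3976 -0.3222  0.139 ]]
clock: 40.75
ee_pos: [0.4841, -0.2653, 0.1114]
tool_rot: [0.151, 0.673, 0.707, 0.158]
wrist_force: [0.8, -0.2, -3.1]
grip_width: 0.148
```

```bash
python3 -m jog '2.5 -1.5 3.5 0 0 0 -1;0 -1.2 2.7 0 0 0 -1;0 -0.4 1 0 0 0 -1;0 0 0 0 0 0 -1;0 0 0 0 0 0 -1'; python3 -m jog '0 0 0 0 0 0 -0.4;0 0 0 0 0 0 0;0 0 0 0 0 0 1;0 0 0 0 0 0 1;0 0 0 0 0 0 1;0 0 0 0 0 0 1;0 0 -10 0 0 0 1;0 0 -20 0 0 0 1';python3 -m jog '0 0 -30 0 0 0 1;0 0 -35 0 0 0 1;0 0 -20 0 0 0 1;0 0 0 0 0 0 0;0 0 0 0 0 0 -1'; python3 - <<'E'
from plan import *
a=img('wrist','w16.png');P=cloud(a)
m=(P[...,2]>.128)&(P[...,2]<.16)&(P[...,0]>.42)&(P[...,0]<.53)&(P[...,1]>-.36)&(P[...,1]<-.16)
Q=P[m];print(len(Q),np.percentile(Q,[1,50,99],axis=0).round(4))
m=(P[...,2]>.055)&(P[...,2]<.075)&(P[...,0]>.33)&(P[...,0]<.63)&(P[...,1]>-.37)&(P[...,1]<-.16)
r=cv2.minAreaRect((P[m][:,:2]*1000).astype(np.float32));print(r)
show(ori(0,0,0),[[.41,-.26,.25]])
import subprocess;subprocess.run(['python3','rims.py'])
E
```

```text
clock: 41.25
ee_pos: [0.4842, -0.2624, 0.104]
tool_rot: [0.15, 0.673, 0.707, 0.158]
wrist_force: [-3.9, 3.8, 5.2]
grip_width: 0.149
clock: 42.05
ee_pos: [0.4702, -0.2621, 0.1292]
tool_rot: [0.148, 0.673, 0.707, 0.158]
wrist_force: [0.2, 0.5, 0.7]
grip_width: 1.002
clock: 42.55
ee_pos: [0.4349, -0.2649, 0.2073]
tool_rot: [0.15, 0.673, 0.707, 0.158]
wrist_force: [-0.7, 0.5, 0.1]
grip_width: 0.693
tray ((477.7452392578125, -51.44428253173828), (180.8864288330078, 240.72666931152344), 88.77751922607422)
bin ((478.667724609375, 166.45645141601562), (168.174072265625, 205.62205505371094), 89.16914367675781)
3440 [[ 0.4612 -0.3299  0.1298]
 [ 0.4688 -0.251   0.1386]
 [ 0.4789 -0.1925  0.1415]]
((490.1391906738281, -261.2286376953125), (213.11593627929688, 140.80104064941406), 2.923107862472534)
at [ 0.4347 -0.2643  0.2061] turn [ 0.4377 -0.012   0.0474]
[[0.0, 1.0, 0.0], [1.0, 0.0, 0.0], [0.0, 0.0, -1.0]]
[ 0.41 -0.26  0.25] shift (after turn) [  4.3 -24.7 -43.9]
```

The basket stands on the mat at (0.4756,-0.262), yaw 2.9°, against a mat centre of about (0.4746,-0.263). The picture limit is reached, so I go on by numbers to the keys.

```bash
python3 -m jog '0 -8 -12 0.146 -0.004 0.016 -1;0 -8 -10 0.146 -0.004 0.016 -1;0 -8 -5 0.146 -0.004 0.016 -1;0 0 0 0 0 0 -1;30 3 0 0 0 0 -1;40 4 0 0 0 0 -1;40 4 0 0 0 0 -1;40 4 0 0 0 0 -1'; python3 -m jog '40 4 0 0 0 0 -1;40 4 0 0 0 0 -1;40 4 0 0 0 0 -1;35 4 0 0 0 0 -1;15 20 0 0 0 0 -1;0 0 0 0 0 0 -1'; python3 -c "
from plan import *
show(ori(0,0,0),[[.6925,.085,.095]])"
```

```text
clock: 43.45
ee_pos: [0.4179, -0.1139, 0.2233]
tool_rot: [-0.001, 0.707, 0.707, 0.001]
wrist_force: [-0.3, -0.4, -0.8]
grip_width: 0.0
clock: 44.05
ee_pos: [0.4548, 0.0561, 0.2236]
tool_rot: [-0.001, 0.706, 0.708, 0.001]
wrist_force: [-0.7, -0.2, 0.2]
grip_width: 0.001
at [0.4548 0.0561 0.2236] turn [-0.     -0.002   0.0037]
[[0.0, 1.0, 0.0], [1.0, 0.0, 0.0], [0.0, 0.0, -1.0]]
[0.6925 0.085  0.095 ] shift (after turn) [ 28.9 237.7 128.6]
```

```bash
python3 -m jog '5 35 12 0 0 0.004 -1;5 38 20 0 0 0 -1;5 38 20 0 0 0 -1;5 38 20 0 0 0 -1;5 38 20 0 0 0 -1;4 38 20 0 0 0 -1;0 13 16 0 0 0 -1;0 0 0 0 0 0 -1'; python3 -m jog '0 0 0 0 0 0 -1'; python3 - <<'E'
from plan import *
a=img('wrist');hsv=cv2.cvtColor(a['pixels'],cv2.COLOR_BGR2HSV)
for n,lo,hi in(('y',(20,120,80),(35,255,255)),('g',(50,80,50),(90,255,255)),('b',(100,120,50),(125,255,255))):
    m=cv2.inRange(hsv,lo,hi);c=max(cv2.findContours(m,0,2)[0],key=cv2.contourArea);M=cv2.minEnclosingCircle(c);print(n,M,onplane(a,[M[0]],.052))
show(ori(0,0,0),[[.6925,.085,.0453]])
E
```

```text
clock: 44.85
ee_pos: [0.6912, 0.0808, 0.0921]
tool_rot: [-0.003, 0.709, 0.705, -0.002]
wrist_force: [0.2, 0.3, 0.4]
grip_width: -0.003
clock: 44.95
ee_pos: [0.6914, 0.0812, 0.0959]
tool_rot: [-0.001, 0.709, 0.705, -0.001]
wrist_force: [-0.2, 1.2, 0.2]
grip_width: 0.002
y ((316.6363525390625, 143.0), 24.234664916992188) [[0.69363934 0.13493565 0.052     ]]
g ((316.875, 220.0), 22.5393009185791) [[0.69360049 0.0860044  0.052     ]]Traceback (most recent call last):
  File "<stdin>", line 4, in <module>
ValueError: max() iterable argument is empty
```

```bash
python3 -m jog '4 1.5 18 0 0 0 -1;0 0 18 0 0 0 -1;0 0 8 0 0 0 -1;0 0 5 0 0 0 -1;0 0 2 0 0 0 -1;0 0 0 0 0 0 -1;0 0 0 0 0 0 -1;0 0 0 0 0 0 -1'; python3 -m jog '0 0 0 0 0 0 -1'
```

```text
clock: 45.8
ee_pos: [0.6947, 0.0861, 0.0471]
tool_rot: [0.001, 0.709, 0.706, 0.0]
wrist_force: [-2.7, 0.3, 3.1]
grip_width: 0.003
clock: 45.9
ee_pos: [0.6946, 0.0861, 0.0469]
tool_rot: [0.001, 0.709, 0.706, 0.0]
wrist_force: [-2.1, 0.6, 4.0]
grip_width: -0.001
```

```bash
python3 -m jog '0 0 1.5 0 0 0 -1;0 0 0 0 0 0 -1;0 0 0 0 0 0 -1'; python3 -m jog '0 0 -10 0 0 0 -1;0 0 -20 0 0 0 -1;25 -1 -10 0 0 0 -1;24 0 0 0 0 0 -1;0 0 0 0 0 0 -1;0 0 0 0 0 0 -1'; python3 -m jog '0 0 18 0 0 0 -1;0 0 12 0 0 0 -1;0 0 6 0 0 0 -1;0 0 4 0 0 0 -1;0 0 0 0 0 0 -1;0 0 0 0 0 0 -1;0 0 0 0 0 0 -1;0 0 0 0 0 0 -1'; python3 -m jog '0 0 0 0 0 0 -1'
```

```text
clock: 46.2
ee_pos: [0.6947, 0.0861, 0.0461]
tool_rot: [0.001, 0.709, 0.706, 0.0]
wrist_force: [-3.5, 0.7, 6.7]
grip_width: 0.0
clock: 46.8
ee_pos: [0.6936, 0.1352, 0.0845]
tool_rot: [0.001, 0.708, 0.706, -0.0]
wrist_force: [0.4, -0.2, 0.7]
grip_width: -0.001
clock: 47.6
ee_pos: [0.6928, 0.1341, 0.046]
tool_rot: [-0.0, 0.709, 0.705, -0.002]
wrist_force: [-5.3, -1.4, 9.2]
grip_width: 0.004
clock: 47.7
ee_pos: [0.6928, 0.1341, 0.046]
tool_rot: [-0.0, 0.709, 0.705, -0.002]
wrist_force: [-5.4, -2.0, 8.8]
grip_width: 0.0
```

Yellow is fully down. Release, then blue at y = 0.035.

```bash
python3 -m jog '0 0 -10 0 0 0 -1;0 0 -20 0 0 0 -1;-25 0 -10 0 0 0 -1;-35 0 0 0 0 0 -1;-30 0 0 0 0 0 -1;-9.5 0 0 0 0 0 -1;0 0 0 0 0 0 -1;0 0 0 0 0 0 -1'; python3 -m jog '0 0 18 0 0 0 -1;0 0 12 0 0 0 -1;0 0 6 0 0 0 -1;0 0 4 0 0 0 -1;0 0 0 0 0 0 -1;0 0 0 0 0 0 -1;0 0 0 0 0 0 -1;0 0 0 0 0 0 -1'; python3 -m jog '0 0 0 0 0 0 -1'
```

```text
clock: 48.5
ee_pos: [0.6929, 0.0362, 0.0845]
tool_rot: [0.0, 0.709, 0.705, -0.0]
wrist_force: [-0.2, 1.3, 0.8]
grip_width: 0.0
clock: 49.3
ee_pos: [0.6923, 0.0367, 0.0461]
tool_rot: [-0.001, 0.708, 0.706, -0.001]
wrist_force: [-5.2, 0.8, 8.2]
grip_width: -0.004
clock: 49.4
ee_pos: [0.6923, 0.0367, 0.046]
tool_rot: [-0.001, 0.708, 0.706, -0.001]
wrist_force: [-5.4, 2.0, 8.8]
grip_width: -0.002
```

Release, back off and run the final numeric checks.

```bash
python3 -m jog '0 0 -10 0 0 0 -1;0 0 -30 0 0 0 -1;0 0 -40 0 0 0 -1;5 0 -40 0 0 0 -1;10 0 -20 0 0 0 -1;0 0 0 0 0 0 -1;0 0 0 0 0 0 -1'; python3 - <<'E'
from plan import *
t=img('top');P=cloud(t);hsv=cv2.cvtColor(t['pixels'],cv2.COLOR_BGR2HSV);m=cv2.inRange(hsv,(98,80,50),(120,255,255))
n,l,st,c=cv2.connectedComponentsWithStats(m)
for i in range(1,n):
    w=onplane(t,[c[i]],.012)[0]
    if st[i,4]>4 and .3<w[0]<.62 and -.4<w[1]<.3: print('bead',c[i].round(1),st[i,4],w.round(4))
g=cv2.cvtColor(t['pixels'],cv2.COLOR_BGR2GRAY)
m=(hsv[...,1]<90);k=(P[...,0]>.39)&(P[...,0]<.57)&(P[...,1]>.09)&(P[...,1]<.24)&(P[...,2]>.006)&m
n,l,st,c=cv2.connectedComponentsWithStats(k.astype(np.uint8))
for i in range(1,n):
    if st[i,4]>15: print('in bin',np.nanmedian(P[l==i],axis=0).round(3),st[i,4])
k=(P[...,2]>.12)&(P[...,2]<.16)&(P[...,1]>-.36)&(P[...,1]<-.17)&(P[...,0]>.42)&(P[...,0]<.51);print('bar',np.percentile(P[k],[1,50,99],axis=0).round(4))
print(tool()[0],tool()[2]['wrist_force'])
import subprocess;subprocess.run(['python3','rims.py'])
E
```

```text
clock: 50.1
ee_pos: [0.6928, 0.0507, 0.1841]
tool_rot: [0.0, 0.708, 0.706, -0.0]
wrist_force: [-0.1, 1.1, -0.2]
grip_width: -0.003
tray ((476.06390380859375, -76.22493743896484), (129.61924743652344, 238.82797241210938), 89.11947631835938)
bin ((483.478759765625, 230.7631378173828), (64.14019012451172, 208.9981689453125), 80.51226043701172)
bead [351.2 223. ] 10 [ 0.4702 -0.0752  0.012 ]
bead [334.  242.2] 10 [ 0.4197 -0.027   0.012 ]
bead [333.8 248.5] 10 [ 0.403 -0.026  0.012]
in bin [0.451 0.102 0.578] 1903
bar [[ 0.4605 -0.3302  0.1204]
 [ 0.4722 -0.2594  0.1365]
 [ 0.486  -0.19    0.1417]]
[0.69202076 0.05056704 0.18253577] [ 0.29652932 -0.2743487  -0.53576163]
```

```bash
python3 -c "
from cell import arm
arm.close_job(); print(arm.sense()['clock'])"
```

```text
the job is handed in; nothing more can be done
the job is handed in; nothing more can be done
```

I ran the whole job and handed it in at about 50 s, but two of the three beads did not reach the tray by shaking. They fell from the basket onto the bench while I carried it to the tray.

**What I did**
- **Opening:** I pressed blue, then yellow; each went fully down.
- **Dropped beads:** I set the basket down inside the empty tray, picked up both beads and dropped them through its slots. I then lifted the basket again and rocked the third bead out. All three were in the tray before I tipped the parts.
- **Parts:** I tipped the parts into the bin and stood the basket back on the mat.
- **Closing:** I pressed green, yellow, then blue; each went fully down. I never went near the red key.

**Last checks**
- **Beads:** the last top view shows all three in the tray and none elsewhere.
- **Parts:** the valve and one bracket were seen in the bin and the basket was empty right after tipping; I saw no gear or second bracket.
- **Basket:** it stands level on the mat, within about 2 mm of my estimate of the mat's centre and turned the same way.
- **Tray and bin:** neither had moved when last seen clear of the arm, just before the closing keys.

**Not confirmed or not clean**
- **Bin at the end:** in the last check the arm hid the bin, and the tray outline was cut short too.
- **Basket picture:** the picture limit was reached, so the final placement was checked from camera measurements only.
- **Fingertip force:** while picking up the second bead, the fingertips pressed on the bench or mat edge with about 40 N at the wrist. That is right at the 40 N limit, which is stated for the arm and gripper body.

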